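# Screw the pawn top onto the club trophy

## Robot

A 6-joint arm with a two-finger parallel gripper is mounted at the origin on the work surface. World frame = base frame: x ahead of the robot, y to its left, z up, the work surface at z = 0. Lengths are in mm, angles in rad, forces in N, time in s.
With the tool pointing down it reaches from about 350 to 875 mm from the base axis. Payload 4.2 kg.
Tool frame: the origin (TCP) lies at the very end of the fingers, on their centre line; the grasp point (between the pads) lies arm.grip_point_offset behind it (arm.grip_point_offset is the distance from the TCP to the grasp point, in mm); z points along the fingers, y is the line along which they close (so a half turn about z gives the same grasp; the last joint's range is limited). The gripper opens to 85 mm and grips with 20 to 120 N. Pads are 22 mm wide; open, the fingers measure 114 mm over their backs; the gripper's body (76 mm by 85 mm) begins 54 mm behind the grasp point. The pads swing forward as they close: fully open they stand 13 mm farther back than shut.
Start: joints at [1.498, 0.385, 0.008, 0, -1.194, -0.259], TCP at [203.558, 590.9, 231.312] pointing down, gripper open.
Joint ranges: [-3.14, 3.14], [-1.21, 2.06], [-1.07, 1.41], [-3.16, 2.05], [-2.99, -0.16], [-3.1, 3.1]. Speed limits (rad/s): [2.79, 2.79, 3.14, 3.14, 3.14, 3.14].

## Interface

Orientations are given as a unit quaternion [x, y, z, w].
In Python, from bench import arm, cams, ticket gives the robot as it stands.
- The arm moves only by the tool servo_tool, never from a script. Its argument "commands" is a list that holds one entry, the list of rows, each a list of 7 numbers: the closure in counts, from 0 (fully open) to 255 (shut), then the shift along the tool's x, y, z in m, then the turn, a rotation vector about the tool's x, y, z in degrees. In form: [[[grip, x, y, z, ax, ay, az], ...]]. A call has 1 to 10 rows; each row shifts and turns the commanded pose from where the row before left it, along the tool's axes as they then stand; what a row does not reach is not made up. A row lasts 1/12 s, in which the tool goes at most 41.7 mm and 7.16 degrees, less where a joint would pass 70% of its speed; a pose out of reach is approached as far as the arm can. A call with a gripper value outside its range is refused whole. The fingers move at their own pace and stop on an object; the grip force is fixed at half the most. Time passes only in rows, so rows that do not move let the fingers close. It gives the time, the measured TCP pose, the force, the opening and the grip force at its end, in the units of the state.
- arm.read_state(): the state, without advancing time (a new reading comes with each control period).
- cams.get_image(name): name is "scene" or "top" or "wrist"; returns a dict with "frame" (400x640x3 uint8, blue, green, red), "K" (3x3 intrinsics, pixels), "T" (4x4, takes a point from camera to world coordinates). Camera axes: x right, y up, looking along -z (the intrinsics and any distortion apply to the point x, -y, -z); pixel columns grow to the right and rows downward; lengths in mm; the calibration is good to about 2 mm. The wrist camera is an equidistant fisheye: a pixel r from the principal point sees the ray r / f radians off the axis. A picture is of the moment at which its call begins. There is no depth.
- ticket.job_done(): hands the job in; it is judged then, once.
The state is a dict: "clock": time; "joints": joint angles; "joint_vel": joint speeds; "joint_efforts": joint torques, N m; "position": TCP position; "ee_rot": TCP orientation; "contact_force": force on the tool from outside, world axes, zero at the start; "wrist_torque": the same for the moment, N m; "gripper_width": finger opening in mm; "grasp_force": force on a finger pad.
Only numpy, scipy, OpenCV 4.12 (cv2) and the standard library are available. Lean on these libraries where they do the work, as an engineer would, in place of code of your own. Each camera call takes 0.05 s, during which the arm holds its last target. There are 200 camera calls.

## Task

The club trophy on the table still lacks its top. Take the blue pawn with its long rod out of the slanted rack, lower the rod down the narrow column of the trophy until it meets the thread at the bottom, start the thread straight and by feel without forcing it, and screw the pawn in clockwise until its foot sits fully home on the column. Keep the trophy standing, leave everything else where it is, and let go at the end.

Things in the scene. Friction and masses are not known exactly. Their poses are not given: they have to be found in the camera images.
- blue_top_head (a point): The blue trophy top is a big pawn, 66 mm tall, on a long steel rod. This point is the centre of the pawn's round head (32 mm across, straight for 24 mm), the place to grip; its z axis runs up along the rod. The head's top lies 21 mm above it, the underside of the pawn's foot (a disc 47 mm across) 45 mm below it. It leans with the rack at the start.
- blue_top_tip (a point): Lower end of the blue top's rod, 137 mm below the centre of the head, 92 mm below the foot's underside; same axes. The rod is 12 mm thick; its last 12 mm carry a coarse right-hand brass thread 20 mm across, two starts, 12 mm advance per turn. Under the foot is a shoulder 23.6 mm across, 7 mm long.
- blue_top: The blue top as a whole; 0.16 to 0.26 kg; origin at the centre of the underside of the pawn's foot, z axis up along the rod.
- red_top_head (a point): Centre of the head of the red top, of the same shape, which waits in the rack's other bore; it stays there.
- trophy_mouth (a point): Centre of the column's open mouth, 120 mm above the table, z axis up. Mouth 34 mm wide, countersunk over 7 mm to a bore 26 mm wide, 96 mm deep in all; from 68 to 76 mm depth it narrows to a 22 mm threaded brass insert. Lowered upright, the rod's tip meets the thread 83 to 90 mm down; from there clockwise turning (seen from above) draws it down 12 mm a turn, at most 0.75 turn.
- trophy: The trophy: marble plinth 94 mm square, 36 mm tall, with a dark round wooden column 40 mm across (brass rings 58 mm at its foot, 45 mm at its mouth); 1.6 kg, loose on the table. Origin at the centre of its underside. Fully home, the pawn's foot lies on the mouth, the rod's tip 92 mm below it. The thread runs freely and stays put when let go.
- rack: The slanted wooden rack, fixed: a plate 200 mm long with two bores 27 mm wide, 100 mm apart along its y axis, on two cheeks. The plate leans 30 degrees towards the robot (its -x), so the tops lean out of it towards -x and must be drawn out along their rods. Origin at the table under the middle between the bores; bore mouths at (0, -50 or +50, 100) mm.
- carafe: Green glass bottle, 62 mm across, 190 mm tall, standing beside the trophy. Origin under its centre.
- dice_cup: Brown open dice cup, 76 mm across, 85 mm tall. Origin under its centre.
- game_pawn: Small yellow game pawn, 24 mm across, 36 mm tall, standing on the game board (5 mm thick). Origin under its centre.
Mind the look-alikes: they are no part of the job. What is meant by the blue_top is not turquoise, and is the larger of those in its own colour.

How it is judged:
By the outcome, as a careful person would: the job done as asked, in the order asked, and still so for the second after the job is handed in, with the robot touching nothing.
It also fails if it takes over 61 s, if anything falls off the work surface, if the arm or the gripper's body presses on something with over 40 N, if the wrist force passes 120 N, or if a joint passes its speed limit or range.

## Working session

There is one attempt and no reset: what is moved stays moved. The work goes in short steps, Python scripts to look and compute and a tool call to move; the robot and the scene stay as the last step left them, time stands still between calls to the robot, and variables do not carry over. Pictures are saved under pics/ and viewed, at most 10 in all, crops included, and the job is handed in when it is done.

Besides the shell and the picture viewer there is one more tool, called after "Call:" by a JSON object that holds its "op" and its "data", one argument or row to a line. servo_tool: Moves the arm, as the interface text tells. Its arguments: {"type":"object","properties":{"commands":{"type":"array","items":{"type":"array","items":{"type":"array","items":{"type":"number"}}}}},"required":["commands"]}

```bash
ls; mkdir -p pics
python3 - <<'E'
from bench import arm,cams
import cv2,numpy as np
s=arm.read_state();print({k:np.round(v,3) for k,v in s.items()},arm.grip_point_offset)
for n in("scene","top"):
    d=cams.get_image(n);cv2.imwrite(f"pics/{n}0.png",d["frame"]);np.savez(f"{n}0.npz",**d);print(n,d["K"].tolist(),np.round(d["T"],3).tolist(),[k for k in d])
E
```

```text
pics
{'clock': np.float64(0.0), 'joints': array([ 1.498e+00,  3.860e-01,  7.000e-03, -1.000e-03, -1.194e+00,
       -2.590e-01]), 'joint_vel': array([ 0.   , -0.   , -0.   ,  0.   ,  0.001, -0.002]), 'joint_efforts': array([ 1.0000e-03, -3.9229e+01,  1.8840e+01,  4.1860e+00, -5.0000e-03,
        0.0000e+00]), 'position': array([203.385, 590.346, 230.208]), 'ee_rot': array([ 0.986, -0.165, -0.   ,  0.001]), 'contact_force': array([-0.474, -0.15 ,  0.739]), 'wrist_torque': array([ 0.082,  0.036, -0.02 ]), 'grasp_force': np.float64(0.0), 'gripper_width': np.float64(85.32)} 18.700000000000003
scene [[368.69961112360176, 0.0, 312.60552055073913], [0.0, 368.69961112360176, 196.40580954853823], [0.0, 0.0, 1.0]] [[-0.261, -0.807, 0.53, 998.86], [0.965, -0.21, 0.156, 149.639], [-0.014, 0.553, 0.833, 855.873], [0.0, 0.0, 0.0, 1.0]] ['frame', 'K', 'T']
top [[441.88176542097125, 0.0, 324.6668495366976], [0.0, 441.88176542097125, 200.10916348813097], [0.0, 0.0, 1.0]] [[-0.063, 0.972, -0.226, 295.739], [-0.998, -0.061, 0.012, 1.593], [-0.002, 0.226, 0.974, 1137.135], [0.0, 0.0, 0.0, 1.0]] ['frame', 'K', 'T']
```

View pics/scene0.png

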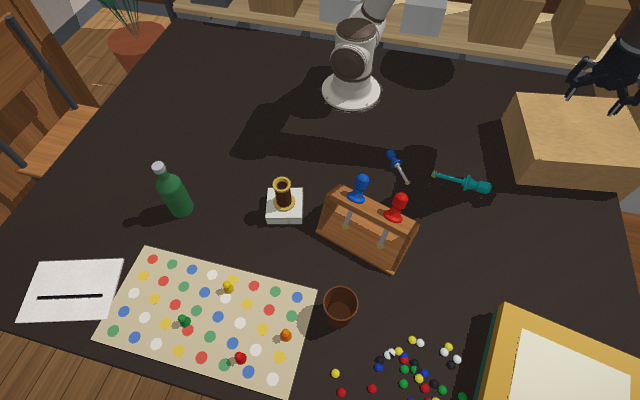

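View pics/top0.png

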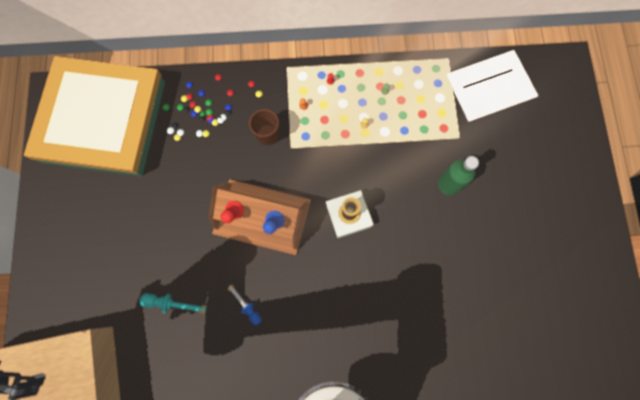

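The scene view shows the blue pawn in the rack at (360,187) and the trophy mouth at (283,185). The same points are at (273,221) and (350,209) in the top view.

What could be taken for the blue top:
- The small blue top lying on the table, scene (396,163) / top (248,310). Same colour but smaller.
- The turquoise top lying on the table, scene (465,182) / top (172,302). Wrong colour.
- The red top in the rack, scene (397,207). Wrong colour.

I choose the blue one standing in the rack and will check it in a crop.

```bash
cat > h.py <<'E'
import numpy as np,cv2
def ray(d,uv):
    K,T=d["K"],d["T"];u,v=uv
    c=np.array([(u-K[0,2])/K[0,0],-(v-K[1,2])/K[1,1],-1.]);c=T[:3,:3]@c
    return T[:3,3],c/np.linalg.norm(c)
def fray(d,uv):
    K,T=d["K"],d["T"];x,y=uv[0]-K[0,2],uv[1]-K[1,2];r=np.hypot(x,y)+1e-9;t=r/K[0,0]
    c=T[:3,:3]@np.array([np.sin(t)*x/r,-np.sin(t)*y/r,-np.cos(t)]);return T[:3,3],c
def tri(rs):
    A=sum(np.eye(3)-np.outer(c,c) for o,c in rs);b=sum((np.eye(3)-np.outer(c,c))@o for o,c in rs)
    p=np.linalg.solve(A,b);return p,[np.linalg.norm(np.cross(p-o,c)) for o,c in rs]
def plane(r,z): o,c=r;return o+c*(z-o[2])/c[2]
E
python3 - <<'E'
from h import *
S,Tp=dict(np.load("scene0.npz")),dict(np.load("top0.npz"))
def masks(f):
    h=cv2.cvtColor(f,cv2.COLOR_BGR2HSV);H,s,v=cv2.split(h)
    return {"blue":((H>105)&(H<125)&(s>130)&(v>50)),"red":(((H<6)|(H>174))&(s>170)&(v>90)),"white":((s<60)&(v>140)),"brass":((H>14)&(H<30)&(s>90)&(v>110))}
boxes={"scene":(S,(255,150,440,285)),"top":(Tp,(200,170,390,260))}
for n,(d,(a,b,c,e)) in boxes.items():
    f=d["frame"];
    for k,m in masks(f).items():
        M=np.zeros(m.shape,np.uint8);M[b:e,a:c]=m[b:e,a:c]
        N,L,st,ce=cv2.connectedComponentsWithStats(M)
        for i in range(1,N):
            if st[i,4]>25: print(n,k,st[i],ce[i].round(1))
    
ims=[cv2.resize(d["frame"][b:e,a:c],None,fx=4,fy=4,interpolation=cv2.INTER_CUBIC) for d,(a,b,c,e) in boxes.values()]
cv2.imwrite("pics/c1.png",ims[0]);cv2.imwrite("pics/c2.png",ims[1])
E
```

```text
scene blue [386 150  16  18 132] [392.5 157.5]
scene blue [347 174  22  29 380] [358.6 188.5]
scene red [384 192  25  31 426] [396.5 207.5]
scene white [265 188  38  31 656] [284.8 204.7]
scene white [255 274  42  11 229] [270.  280.6]
scene brass [272 176  19  16 162] [281.1 183.4]
scene brass [273 195  22  16 124] [284.4 204.5]
scene brass [341 222   8   8  33] [344.2 226.4]
scene brass [376 241   8   9  35] [379.4 245.9]
top blue [264 212  18  21 192] [270.9 221.5]
top red [221 201  23  22 347] [231.9 211.5]
top white [326 190  47  48 995] [348.2 215.2]
top brass [339 198  22  25 366] [349.8 210.4]
```

View pics/c1.png

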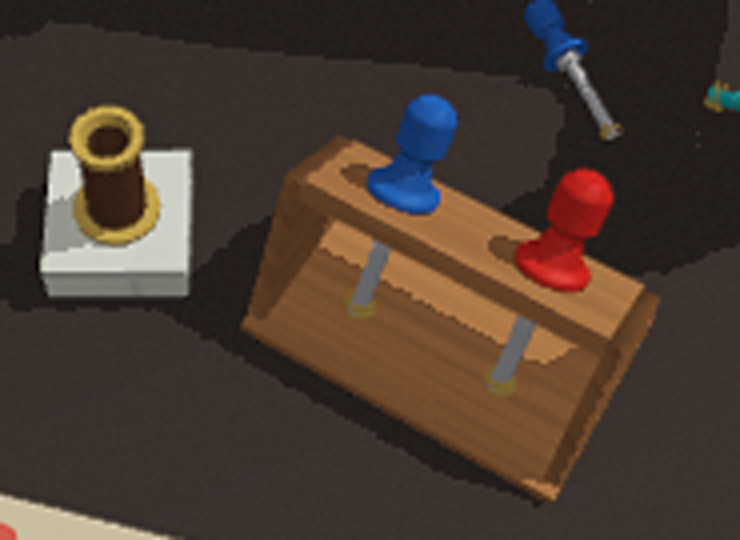

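View pics/c2.png

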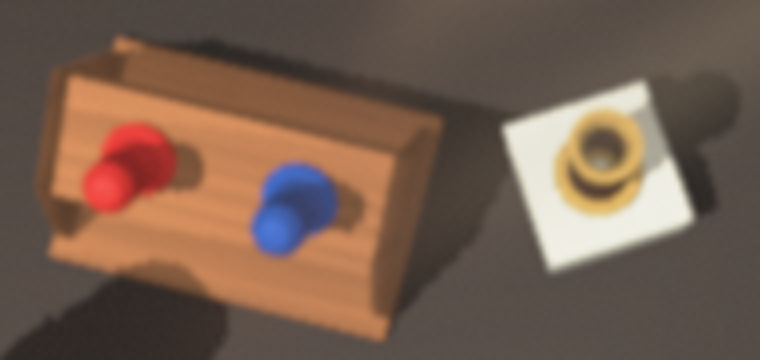

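The crops confirm the blue pawn sits in the rack. In scene pixels its head is at (361.8,182) and its tip at (345,227.5); in the top view the head is at (270,227.5). The mouth is at (281.8,184.5) in scene and (351.5,206.8) in top.

Run:
```python
from h import *
S,T=dict(np.load("scene0.npz")),dict(np.load("top0.npz"))
P={"blue":((361.8,182),(270.2,226.8)),"red":((400,200.7),(227.2,216.3)),"mouth":((281.8,184.5),(351.5,206.8))}
R={}
for k,(a,b) in P.items():
    p,r=tri([ray(S,a),ray(T,b)]);R[k]=p;print(k,p.round(1),np.round(r,1))
y=R["blue"]-R["red"];print("sep",np.linalg.norm(y),y.round(1))
# foot/disc centers
for k,a,b in(("bfoot",(356,197),(275,217)),):
    p,r=tri([ray(S,a),ray(T,b)]);print(k,p.round(1),np.round(r,1))
# plinth top corners at z=36 in scene & top (from c1/c2)
for d,cs in((S,[(267,188),(303,188),(302.5,218),(265.5,218)]),(T,[(325.5,201.5),(361,190),(373.5,224.5),(337,237.5)])):
    q=np.array([plane(ray(d,c),36) for c in cs]);print(q.round(0)[:,:2].tolist(),q.mean(0).round(1))
# plate direction: rack front top edge in scene, y axis
yy=y[:2]/np.linalg.norm(y[:2]);
for s in(1,):
    # rack y=blue-red direction (+y left); x=perp
    x=np.array([yy[1],-yy[0]]);print("rackx",x, np.degrees(np.arctan2(x[1],x[0])))
    ax=np.array([-x[0]*.5,-x[1]*.5,.866]);tip=R["blue"]-137*ax;print("tip",tip.round(1),"ray dist",tri([ray(S,(345.2,228.5))])if 0 else np.linalg.norm(np.cross(tip-ray(S,(345.2,229))[0],ray(S,(345.2,229))[1])))
```

```text
blue [472.5 117.8 137.7] [0.5 0.5]
red [503.1 214.3 138.8] [0.7 0.7]
mouth [512.3 -73.  114.3] [0.9 0.9]
sep 101.24886691086928 [-30.6 -96.5  -1.1]
bfoot [499.9 110.2 110. ] [1.9 1.9]
[[482.0, -131.0], [457.0, -36.0], [548.0, -12.0], [572.0, -104.0]] [514.9 -70.6  36. ]
[[547.0, -14.0], [572.0, -107.0], [480.0, -132.0], [453.0, -37.0]] [512.9 -72.6  36. ]
rackx [-0.95312033  0.30259152] 162.38667749132517
tip [407.2 138.5  19.1] ray dist 125.72436381521723
```

```bash
cat >> h.py <<'E'
from scipy.spatial.transform import Rotation as Ro
def st():
    from bench import arm
    return arm.read_state()
def axes(z,y):
    z=np.array(z)/np.linalg.norm(z);y=np.array(y,float);y-=z*(y@z);y/=np.linalg.norm(y)
    return np.column_stack([np.cross(y,z),y,z])
def go(p,Rt=None):
    s=st();R=Ro.from_quat(s["ee_rot"]).as_matrix()
    d=np.array(p)-s["position"];print("shift now-axes mm",(R.T@d).round(1),"|d|",np.linalg.norm(d).round(1))
    if Rt is not None: print("rotvec deg",np.degrees(Ro.from_matrix(R.T@Rt).as_rotvec()).round(2),"shift in target axes",(Rt.T@d).round(1))
RX=np.array([.953,-.3026,0]);RY=np.array([.3026,.953,0]);AX=np.array([-.4765,.1513,.866])
E
python3 - <<'E'
from h import *
head=np.array([472.5,117.8,138.5]);Rt=axes(-AX,-RY)
go(head+AX*(90-18.7),Rt)
S,T=dict(np.load("scene0.npz")),dict(np.load("top0.npz"))
print(plane(ray(S,(281.8,184.5)),120),plane(ray(T,(351.5,206.8)),120))
E
```

```text
shift now-axes mm [372.8 359.9  30.8] |d| 519.1
rotvec deg [ 0.48 29.99 -1.34] shift in target axes [300.1 369.  208. ]
[515.91870598 -70.35923723 120.        ] [511.34755075 -73.39395152 120.        ]
```

Call:
{"op": "servo_tool", "data": {
  "commands": [
    [[0, 0.0233, 0.0225, 0.0019, 0, 0, 0], [0, 0.0233, 0.0225, 0.0019, 0, 0, 0], [0, 0.0233, 0.0225, 0.0019, 0, 0, 0], [0, 0.0233, 0.0225, 0.0019, 0, 0, 0], [0, 0.0233, 0.0225, 0.0019, 0, 0, 0], [0, 0.0233, 0.0225, 0.0019, 0, 0, 0], [0, 0.0233, 0.0225, 0.0019, 0, 0, 0], [0, 0.0233, 0.0225, 0.0019, 0, 0, 0]]
  ]
}}

```text
clock: 0.77
position: [321.4, 358.2, 215.7]
ee_rot: [0.986, -0.165, -0.0, 0.0]
contact_force: [0.5, -0.1, -0.1]
gripper_width: 85.4
grasp_force: 0.0
```

Call:
{"op": "servo_tool", "data": {
  "commands": [
    [[0, 0.0233, 0.0225, 0.0019, 0, 0, 0], [0, 0.0233, 0.0225, 0.0019, 0, 0, 0], [0, 0.0233, 0.0225, 0.0019, 0, 0, 0], [0, 0.0233, 0.0225, 0.0019, 0, 0, 0], [0, 0.0233, 0.0225, 0.0019, 0, 0, 0], [0, 0.0233, 0.0225, 0.0019, 0, 0, 0], [0, 0.0233, 0.0225, 0.0019, 0, 0, 0], [0, 0.0233, 0.0225, 0.0019, 0, 0, 0]]
  ]
}}

```text
clock: 1.43
position: [438.9, 127.5, 200.7]
ee_rot: [0.986, -0.165, -0.0, 0.0]
contact_force: [0.5, 0.5, -0.9]
gripper_width: 85.2
grasp_force: 0.0
```

Call:
{"op": "servo_tool", "data": {
  "commands": [
    [[0, 0, 0, 0, 0, 5, -0.2], [0, 0, 0, 0, 0, 5, -0.2], [0, 0, 0, 0, 0, 5, -0.2], [0, 0, 0, 0, 0, 5, -0.2], [0, 0, 0, 0, 0, 5, -0.2], [0, 0, 0, 0, 0, 5, -0.2], [0, 0, 0, 0, 0, 0, 0], [0, 0, 0, 0, 0, 0, 0]]
  ]
}}

```text
clock: 2.1
position: [439.0, 126.8, 200.8]
ee_rot: [0.957, -0.151, 0.244, 0.043]
contact_force: [-0.5, 0.2, 0.3]
gripper_width: 85.2
grasp_force: 0.0
```

Run:
```python
from h import *
from bench import cams
s=st();R=Ro.from_quat(s["ee_rot"]).as_matrix();print(R.round(3),s["joints"].round(3))
d=cams.get_image("wrist");np.savez("w1.npz",**d);f=d["frame"];cv2.imwrite("pics/w1.png",f);print(d["K"],d["T"].round(2))
```

```text
[[ 0.835 -0.31   0.455]
 [-0.268 -0.951 -0.156]
 [ 0.481  0.009 -0.877]] [ 0.818 -0.031 -0.956  0.87  -0.611 -0.279]
[[309.70691629   0.         320.40885529]
 [  0.         309.70691629 207.92983389]
 [  0.           0.           1.        ]] [[-3.1000e-01  9.3000e-01 -1.8000e-01  4.3899e+02]
 [-9.5000e-01 -3.0000e-01  7.0000e-02  1.2862e+02]
 [ 1.0000e-02  1.9000e-01  9.8000e-01  3.6340e+02]
 [ 0.0000e+00  0.0000e+00  0.0000e+00  1.0000e+00]]
```

View pics/w1.png

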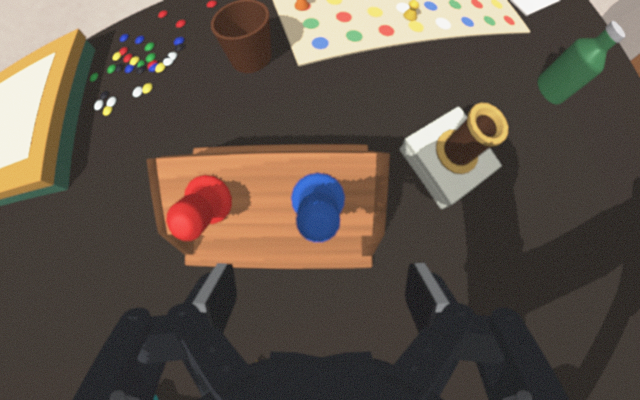

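The wrist view shows the blue head at (318,219), the red head at (188,222) and the mouth ring at (488,125). I'll triangulate with all three views and test how far back the arm can retreat.

Call:
{"op": "servo_tool", "data": {
  "commands": [
    [[0, 0, 0, -0.01, 0, 0, 0], [0, 0, 0, -0.01, 0, 1, 0], [0, 0, 0, -0.01, 0, 0, 0], [0, 0, 0, 0, 0, 0, 0], [0, 0, 0, 0, 0, 0, 0]]
  ]
}}

```text
clock: 2.57
position: [426.8, 133.8, 228.6]
ee_rot: [0.954, -0.151, 0.254, 0.042]
contact_force: [-0.6, -0.9, 0.3]
gripper_width: 85.2
grasp_force: 0.0
```

Run:
```python
from h import *
from bench import cams
s=st();R=Ro.from_quat(s["ee_rot"]).as_matrix();print(R[:,2].round(3),s["joints"].round(3),s["position"].round(1))
d=cams.get_image("wrist");np.savez("w2.npz",**d)
w1=dict(np.load("w1.npz"));S,T=dict(np.load("scene0.npz")),dict(np.load("top0.npz"))
def blob(f):
    H,s_,v=cv2.split(cv2.cvtColor(f,cv2.COLOR_BGR2HSV));o=[]
    for m in (((H>100)&(H<125)&(s_>130)&(v>40)),(((H<6)|(H>174))&(s_>170)&(v>60))):
        N,L,q,c=cv2.connectedComponentsWithStats(m.astype(np.uint8));i=1+q[1:,4].argmax();o.append((q[i],c[i].round(1)))
    return o
print(blob(w1["frame"]),blob(d["frame"]))
P={"blue":((361.8,182),(270.2,226.8),(318,219)),"red":((400,200.7),(227.2,216.3),(188,222)),"mouth":((281.8,184.5),(351.5,206.8),(488,125))}
for k,(a,b,c) in P.items():
    p,r=tri([ray(S,a),ray(T,b),fray(w1,c)]);print(k,p.round(1),np.round(r,1), plane(fray(w1,c),120 if k=="mouth" else 139).round(1))
```

```text
[ 0.472 -0.157 -0.868] [ 0.898 -0.085 -0.922  0.8   -0.709 -0.256] [426.8 133.8 228.6]
[(array([ 292,  174,   52,   67, 2683], dtype=int32), array([317.7, 205.9])), (array([ 166,  175,   66,   66, 2648], dtype=int32), array([199.7, 206.8]))] [(array([ 299,  172,   46,   57, 2038], dtype=int32), array([321.4, 198.8])), (array([ 187,  173,   57,   57, 2031], dtype=int32), array([215.9, 199.8]))]
blue [472.3 117.8 137.5] [0.5 0.6 0.2] [471.9 117.9 139. ]
red [502.1 214.8 137.6] [1.1 1.2 1.4] [500.4 214.9 139. ]
mouth [512.1 -73.1 114.4] [1.  0.8 0.4] [510.2 -68.8 120. ]
```

Run:
```python
from h import *
h=np.array([472.3,117.8,138]);Rt=axes(-AX,-RY)
go(h+AX*40,Rt);go(h-AX*20,Rt)
```

```text
shift now-axes mm [-3.   0.4 62.1] |d| 62.2
rotvec deg [ 0.48  0.19 -0.24] shift in target axes [-3.2  0.9 62.1]
shift now-axes mm [-2.800e+00 -1.000e-01  1.221e+02] |d| 122.1
rotvec deg [ 0.48  0.19 -0.24] shift in target axes [ -3.2   0.9 122.1]
```

Call:
{"op": "servo_tool", "data": {
  "commands": [
    [[0, -0.003, 0.001, 0.015, 0.5, 0.2, -0.2], [0, 0, 0, 0.015, 0, 0, 0], [0, 0, 0, 0.015, 0, 0, 0], [0, 0, 0, 0.015, 0, 0, 0], [0, 0, 0, 0.01, 0, 0, 0], [0, 0, 0, 0.01, 0, 0, 0], [0, 0, 0, 0.01, 0, 0, 0], [0, 0, 0, 0.01, 0, 0, 0], [0, 0, 0, 0, 0, 0, 0]]
  ]
}}

```text
clock: 3.37
position: [472.0, 115.9, 138.2]
ee_rot: [0.955, -0.149, 0.254, 0.042]
contact_force: [0.3, -0.5, -0.6]
gripper_width: 85.5
grasp_force: 0.0
```

Run:
```python
from h import *
from bench import cams
h=np.array([472.3,117.8,138]);Rt=axes(-AX,-RY)
go(h-AX*20,Rt);print(st()["joints"].round(2))
d=cams.get_image("wrist");f=d["frame"];cv2.imwrite("pics/w3.png",f[150:400,180:460])
```

```text
shift now-axes mm [-0.3 -2.  20. ] |d| 20.1
rotvec deg [ 0.29  0.17 -0.02] shift in target axes [-0.3 -1.9 20. ]
[ 0.48  0.1  -1.07  1.52 -0.36 -0.66]
```

View pics/w3.png

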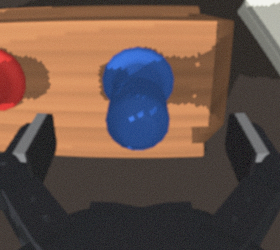

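The head at crop (137,115) lies between the fingers, but j3 is at its limit there. The pads let the tool tilt about its closing axis, so I'll reduce the tilt.

Call:
{"op": "servo_tool", "data": {
  "commands": [
    [[0, 0, 0, 0, 0, -2, 0], [0, 0, 0, 0, 0, -2, 0], [0, 0, 0, 0, 0, -2, 0], [0, 0, 0, 0, 0, 0, 0]]
  ]
}}

```text
clock: 3.75
position: [472.2, 119.1, 141.0]
ee_rot: [0.967, -0.151, 0.205, 0.031]
contact_force: [1.2, 1.1, 0.9]
gripper_width: 85.6
grasp_force: 0.0
```

Run:
```python
from h import *
h=np.array([472.3,117.8,138]);Rt=axes(-AX,-RY)
go(h-AX*20,Rt);print(st()["joints"].round(3),st()["position"])
```

```text
shift now-axes mm [ 1.4  1.3 22.8] |d| 22.9
rotvec deg [-0.07  6.06 -0.19] shift in target axes [-1.   1.2 22.8]
[ 0.644  0.111 -0.966  0.973 -0.41  -0.272] [472.17181599 119.13171163 140.97844025]
```

Call:
{"op": "servo_tool", "data": {
  "commands": [
    [[0, 0, 0.0003, 0.006, 0, -0.5, 0], [0, -0.0005, 0.0003, 0.006, 0, -0.5, 0], [0, -0.0005, 0.0003, 0.006, 0, -0.5, 0], [0, -0.0005, 0.0003, 0.005, 0, -0.5, 0], [0, 0, 0, 0, 0, 0, 0]]
  ]
}}

```text
clock: 4.17
position: [478.3, 112.8, 117.1]
ee_rot: [0.97, -0.151, 0.187, 0.031]
contact_force: [-0.4, -0.2, 0.2]
gripper_width: 85.7
grasp_force: 0.0
```

Run:
```python
from h import *
s=st();R=Ro.from_quat(s["ee_rot"]).as_matrix();h=np.array([472.3,117.8,138]);Rt=axes(-AX,-RY)
go(h+R[:,2]*20,Rt);print(s["joints"].round(3),s["position"],R[:,2])
```

```text
shift now-axes mm [ 1.1 -2.9 -2.1] |d| 3.7
rotvec deg [0.23 8.11 0.  ] shift in target axes [ 1.4 -2.9 -1.9]
[ 0.591  0.161 -0.972  1.008 -0.355 -0.271] [478.31886802 112.7956435  117.08779448] [ 0.35417279 -0.11665451 -0.92787573]
```

Call:
{"op": "servo_tool", "data": {
  "commands": [
    [[0, 0.001, -0.0028, -0.001, 0, 0, 0], [0, 0, 0, 0, 0, 0, 0], [255, 0, 0, 0, 0, 0, 0], [255, 0, 0, 0, 0, 0, 0], [255, 0, 0, 0, 0, 0, 0], [255, 0, 0, 0, 0, 0, 0], [255, 0, 0, 0, 0, 0, 0], [255, 0, 0, 0, 0, 0, 0], [255, 0, 0, 0, 0, 0, 0], [255, 0, 0, 0, 0, 0, 0]]
  ]
}}

```text
clock: 5.0
position: [479.8, 116.2, 120.1]
ee_rot: [0.97, -0.15, 0.189, 0.03]
contact_force: [-4.5, -1.9, 5.5]
gripper_width: 30.5
grasp_force: 59.1
```

Call:
{"op": "servo_tool", "data": {
  "commands": [
    [[255, -0.0008, 0, -0.0059, 0, 0, 0], [255, -0.0008, 0, -0.0059, 0, 0, 0], [255, -0.0011, 0, -0.008, 0, 0, 0], [255, -0.0011, 0, -0.008, 0, 0, 0], [255, -0.0011, 0, -0.008, 0, 0, 0]]
  ]
}}

```text
clock: 5.42
position: [462.2, 121.9, 150.5]
ee_rot: [0.97, -0.15, 0.188, 0.03]
contact_force: [0.4, -0.3, -1.7]
gripper_width: 30.5
grasp_force: 59.7
```

Run:
```python
from h import *
s=st();R=Ro.from_quat(s["ee_rot"]).as_matrix();p=s["position"]
print(s["joints"].round(3),p,R.T@AX, (R.T@(np.array([479.8,116.2,120.1])+35*AX-p)).round(1),s["contact_force"],s["wrist_torque"],s["gripper_width"])
```

```text
[ 0.715  0.092 -0.911  0.759 -0.483 -0.117] [462.15549417 121.94343941 150.54059201] [-0.14068342  0.00194983 -0.99000218] [0.9 0.1 0.5] [ 0.42172823 -0.275324   -1.6771695 ] [0.31532107 0.99161826 0.01129001] 30.51783292949392
```

Call:
{"op": "servo_tool", "data": {
  "commands": [
    [[255, -0.0014, 0, -0.01, 0, 0, 0], [255, -0.0014, 0, -0.01, 0, 0, 0], [255, -0.0014, 0, -0.01, 0, 0, 0], [255, -0.0014, 0, -0.01, 0, 0, 0], [255, -0.0014, 0, -0.01, 0, 0, 0], [255, -0.0014, 0, -0.01, 0, 0, 0], [255, -0.0014, 0, -0.01, 0, 0, 0], [255, -0.0014, 0, -0.01, 0, 0, 0]]
  ]
}}

```text
clock: 6.08
position: [423.7, 134.2, 220.6]
ee_rot: [0.97, -0.15, 0.188, 0.03]
contact_force: [0.5, 0.3, -3.4]
gripper_width: 30.3
grasp_force: 59.7
```

Run:
```python
from h import *
from bench import cams
s=st();R=Ro.from_quat(s["ee_rot"]).as_matrix();p=s["position"]
print(s["joints"].round(3),p,R.round(3).tolist(),s["contact_force"],s["wrist_torque"])
for n in("scene","top","wrist"):
    d=cams.get_image(n);np.savez(n+"5.npz",**d)
    if n=="scene":a=cv2.resize(d["frame"][90:290,200:440],None,fx=2,fy=2)
    elif n=="wrist":b=d["frame"]
cv2.imwrite("pics/c5.png",np.vstack([a,cv2.resize(b,(480,300))[:200]]))
```

```text
[ 0.879 -0.056 -0.806  0.535 -0.748  0.   ] [423.65976613 134.19432579 220.60272617] [[0.884, -0.303, 0.355], [-0.281, -0.953, -0.115], [0.373, 0.002, -0.928]] [ 0.53681933  0.25219689 -3.38931902] [0.33700428 0.97625107 0.02440109]
```

View pics/c5.png

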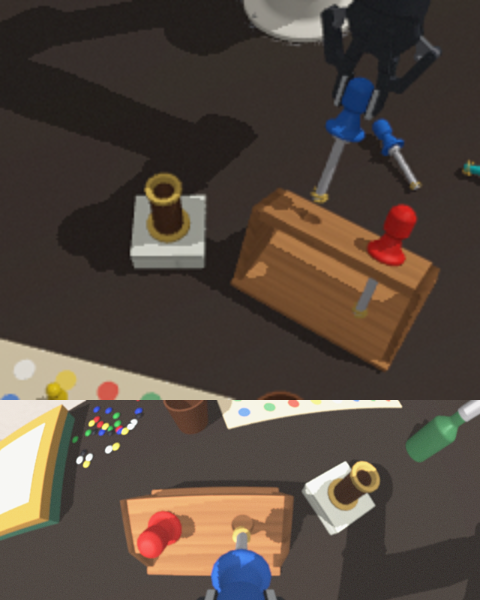

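The pawn is out of the rack: its tip is at crop (320,196) and the bore is empty. Next I lift it and turn it upright.

Call:
{"op": "servo_tool", "data": {
  "commands": [
    [[255, 0.0056, 0, -0.0139, 0, 0, 0], [255, 0.0056, 0, -0.0139, 0, 0, 0], [255, 0.0056, 0, -0.0139, 0, 0, 0], [255, 0.0056, 0, -0.0139, 0, 0, 0], [255, 0, 0, 0, 0, -5, 0], [255, 0, 0, 0, 0, -5, 0], [255, 0, 0, 0, 0, -5, 0], [255, 0, 0, 0, 0, -5, 0], [255, 0, 0, 0, 0, -5, 0], [255, 0, 0, 0, 0, -5, 0]]
  ]
}}

```text
clock: 7.07
position: [424.8, 134.4, 280.3]
ee_rot: [0.986, -0.153, -0.071, -0.011]
contact_force: [-0.3, -0.3, -3.0]
gripper_width: 30.7
grasp_force: 59.9
```

Run:
```python
from h import *
s=st();R=Ro.from_quat(s["ee_rot"]).as_matrix();p=s["position"]
print(s["joints"].round(3),p,R.round(3).tolist())
go([513.5,-72,285])
```

```text
[ 0.592  0.104 -0.209 -0.115 -1.35   0.701] [424.77489304 134.42742084 280.29696683] [[0.943, -0.304, -0.137], [-0.301, -0.953, 0.043], [-0.144, 0.001, -0.99]]
shift now-axes mm [145.  169.8 -25.6] |d| 224.7
```

Call:
{"op": "servo_tool", "data": {
  "commands": [
    [[255, 0.0145, 0.017, -0.0026, 0, 0, 0], [255, 0.0145, 0.017, -0.0026, 0, 0, 0], [255, 0.0145, 0.017, -0.0026, 0, 0, 0], [255, 0.0145, 0.017, -0.0026, 0, 0, 0], [255, 0.0145, 0.017, -0.0026, 0, 0, 0], [255, 0.0145, 0.017, -0.0026, 0, 0, 0], [255, 0.0145, 0.017, -0.0026, 0, 0, 0], [255, 0.0145, 0.017, -0.0026, 0, 0, 0], [255, 0.0145, 0.017, -0.0026, 0, 0, 0], [255, 0.0145, 0.017, -0.0026, 0, 0, 0]]
  ]
}}

```text
clock: 7.9
position: [513.5, -73.7, 285.1]
ee_rot: [0.986, -0.154, -0.07, -0.01]
contact_force: [0.7, 0.4, -3.0]
gripper_width: 30.2
grasp_force: 59.9
```

Call:
{"op": "servo_tool", "data": {
  "commands": [
    [[255, 0, 0, 0, 0, 0, 0], [255, 0, 0, 0, 0, 0, 0]]
  ]
}}

```text
clock: 8.07
position: [513.2, -73.4, 284.9]
ee_rot: [0.985, -0.154, -0.071, -0.01]
contact_force: [-0.9, 1.3, -2.6]
gripper_width: 30.4
grasp_force: 60.0
```

Run:
```python
from h import *
from bench import cams
s=st();R=Ro.from_quat(s["ee_rot"]).as_matrix();p=s["position"]
print(s["joints"].round(3),p,R.round(3).tolist(),s["contact_force"],s["wrist_torque"])
ims=[]
for n,(a,b,c,e) in {"scene":(220,40,350,240),"top":(270,150,430,280),"wrist":(200,50,460,330)}.items():
    d=cams.get_image(n);np.savez(n+"6.npz",**d);cr=d["frame"][b:e,a:c];ims.append(cv2.resize(cr,None,fx=600/(e-b)*.6,fy=600/(e-b)*.6,interpolation=cv2.INTER_CUBIC));print(n,ims[-1].shape)
o=np.hstack(ims);print(o.shape);o=o[:,:];cv2.imwrite("pics/c6.png",cv2.resize(o,(800,int(o.shape[0]*800/o.shape[1]))))
```

```text
[ 0.135  0.242 -0.047 -0.06  -1.412  1.138] [513.19025235 -73.35139087 284.85469649] [[0.942, -0.306, -0.136], [-0.303, -0.952, 0.041], [-0.142, 0.003, -0.99]] [-0.89563191  1.33331417 -2.61370537] [-0.09215644 -0.33169431  0.04404164]
scene (360, 234, 3)
top (360, 443, 3)
wrist (360, 334, 3)
(360, 1011, 3)
```

View pics/c6.png

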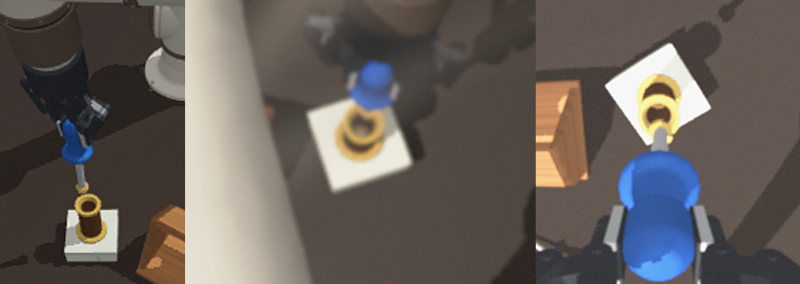

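Run:
```python
from h import *
out={}
for n,(a,b,c,e) in {"scene":(255,120,320,225),"wrist":(260,90,380,230)}.items():
    d=dict(np.load(n+"6.npz"));f=d["frame"];H,s,v=cv2.split(cv2.cvtColor(f,cv2.COLOR_BGR2HSV))
    for k,m in{"brass":(H>14)&(H<30)&(s>100)&(v>110),"grey":(s<70)&(v>60)&(v<235),"blue":(H>105)&(H<125)&(s>130)&(v>40)}.items():
        M=np.zeros(m.shape,np.uint8);M[b:e,a:c]=m[b:e,a:c]
        N,L,q,ce=cv2.connectedComponentsWithStats(M)
        for i in range(1,N):
            if q[i,4]>15: print(n,k,q[i],ce[i].round(1))
    cv2.imwrite(f"pics/z_{n}.png",cv2.resize(f[b:e,a:c],None,fx=4,fy=4,interpolation=cv2.INTER_CUBIC))
z=[cv2.imread(f"pics/z_{n}.png") for n in("scene","wrist")];h=max(i.shape[0] for i in z)
o=np.hstack([np.pad(i,((0,h-i.shape[0]),(0,0),(0,0))) for i in z]);print(o.shape);cv2.imwrite("pics/c7.png",o)
d=dict(np.load("wrist6.npz"));print(d["T"].round(3))
```

```text
scene brass [272 168  19  25 207] [280.7 181.7]
scene brass [274 195  21  16 124] [284.4 204.5]
scene grey [288 120   7   3  16] [290.8 120.8]
scene grey [255 124   9  12  34] [260.3 128.7]
scene grey [301 128  12   6  18] [307.4 130.5]
scene grey [275 133   6  11  37] [277.5 138.4]
scene grey [306 133   9   9  24] [309.6 136.8]
scene grey [284 136  13   5  21] [290.8 138.5]
scene grey [311 137   9   9  24] [315.  140.8]
scene grey [293 140  27  15  70] [306.5 146.6]
scene grey [286 145  18  22  94] [294.4 156.5]
scene grey [255 151  12   8  21] [259.5 154.2]
scene grey [272 155   9  18 107] [276.3 163.1]
scene grey [309 154  11  14  33] [314.4 161. ]
scene grey [255 160  12  23  62] [260.4 173. ]
scene grey [288 163   8   6  18] [291.6 166. ]
scene grey [301 166  11   5  25] [305.6 167.9]
scene grey [311 166   9  14  37] [314.6 173.1]
scene grey [ 265  173   55   51 1340] [292.2 204.3]
scene grey [255 195   7  16  39] [257.1 203.4]
scene blue [263 123  22  33 409] [271.6 142.1]
wrist brass [303 124  40  30 455] [325.  137.1]
wrist brass [304 150  38  42 539] [321.7 166.8]
wrist grey [ 260   90  120  140 9366] [318.8 157.2]
wrist grey [319 122  25  18  45] [332.6 127.7]
wrist blue [ 282  199   79   31 1869] [320.9 216.5]
(560, 740, 3)
[[-3.05000e-01  8.56000e-01  4.18000e-01  6.05530e+02]
 [-9.52000e-01 -2.74000e-01 -1.33000e-01 -1.01066e+02]
 [ 1.00000e-03 -4.39000e-01  8.99000e-01  4.15322e+02]
 [ 0.00000e+00  0.00000e+00  0.00000e+00  1.00000e+00]]
```

View pics/c7.png

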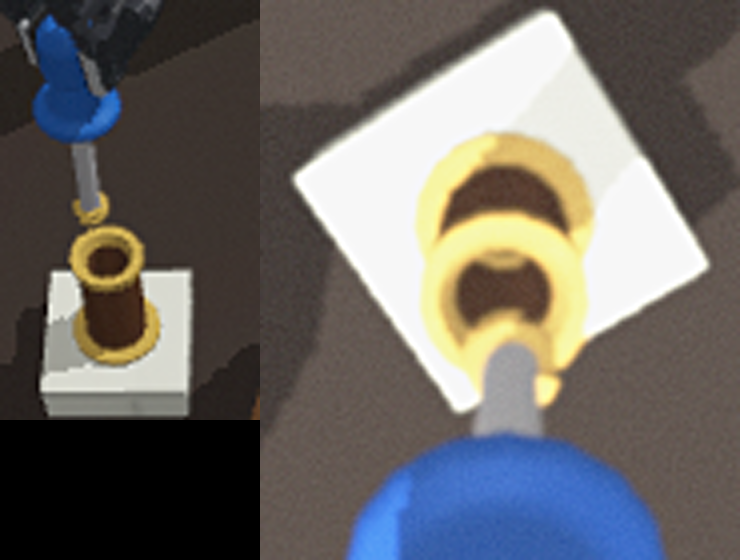

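Run:
```python
from h import *
S=dict(np.load("scene6.npz"));W=dict(np.load("wrist6.npz"))
wp=lambda x,y:(260+(x-260)/4-.4,90+y/4-.4)
sp=lambda x,y:(255+x/4-.4,120+y/4-.4)
for k,a,b in(("thread",sp(91,206),wp(508,353)),("mouth",sp(107,258),wp(504.5,294)),("rodtop@foot",sp(87,141),wp(506,433))):
    p,r=tri([ray(S,a),fray(W,b)]);print(k,p.round(1),np.round(r,1))
q=np.array([plane(fray(W,wp(*c)),36) for c in((545,10),(708,265),(460,412),(293,178))]);print(q.round(1)[:,:2].tolist(),q.mean(0))
for z in(118,120):print(plane(fray(W,wp(504.5,294)),z),plane(ray(S,sp(107,258)),z))
for z in(165,170,175):print(plane(fray(W,wp(508,353)),z),plane(ray(S,sp(91,206)),z))
```

```text
thread [520.3 -75.  177.5] [0.4 0.4]
mouth [514.5 -72.5 118.6] [0.5 0.5]
rodtop@foot [523.4 -74.  234.4] [5. 5.]
[[572.5, -104.2], [479.6, -130.2], [454.9, -38.3], [547.0, -13.7]] [513.53106977 -71.57874555  36.        ]
[514.71313437 -72.73452138 118.        ] [513.73454701 -72.39929194 118.        ]
[515.32403267 -72.92510247 120.        ] [515.04947692 -71.79745972 120.        ]
[516.11681278 -73.86731872 165.        ] [511.12446983 -78.95165017 165.        ]
[517.90277448 -74.41060267 170.        ] [514.65432054 -77.29729237 170.        ]
[519.68873617 -74.95388663 175.        ] [518.18417125 -75.64293457 175.        ]
```

Call:
{"op": "servo_tool", "data": {
  "commands": [
    [[255, 0, 0, 0, -0.9, 0, -6], [255, 0, 0, 0, -0.9, 0, -6], [255, 0, 0, 0, -0.9, 0, -6], [255, 0, 0, 0, -0.9, 0, -6], [255, 0, 0, 0, -0.9, 0, -6], [255, 0, 0, 0, -0.9, 0, -6], [255, 0, 0, 0, -0.9, 0, -6], [255, 0, 0, 0, -0.9, 0, -6]]
  ]
}}

```text
clock: 8.88
position: [513.0, -71.2, 286.8]
ee_rot: [0.961, 0.269, -0.068, 0.023]
contact_force: [-0.9, -0.7, -1.9]
gripper_width: 30.6
grasp_force: 60.1
```

Call:
{"op": "servo_tool", "data": {
  "commands": [
    [[255, 0, 0, 0, -0.9, 0, -6], [255, 0, 0, 0, -0.9, 0, -6], [255, 0, 0, 0, -0.9, 0, -6], [255, 0, 0, 0, -0.9, 0, -6], [255, 0, 0, 0, -0.9, 0, -6], [255, 0, 0, 0, -0.9, 0, -6], [255, 0, 0, 0, -0.9, 0, -6], [255, 0, 0, 0, -0.9, 0, -6], [255, 0, 0, 0, 0, 0, 0], [255, 0, 0, 0, 0, 0, 0]]
  ]
}}

```text
clock: 9.72
position: [512.8, -71.5, 287.1]
ee_rot: [0.768, 0.636, -0.055, 0.052]
contact_force: [0.1, 0.6, -2.1]
gripper_width: 30.6
grasp_force: 60.1
```

Run:
```python
from h import *
from bench import cams
s=st();R=Ro.from_quat(s["ee_rot"]).as_matrix();p=s["position"]
print(s["joints"].round(3),p.round(1),R.round(3).tolist(),s["contact_force"].round(1),s["wrist_torque"].round(2))
z=[]
for n,(a,b,c,e) in {"scene":(240,85,320,225),"wrist":(260,90,380,230)}.items():
    d=cams.get_image(n);np.savez(n+"7.npz",**d);z.append(cv2.resize(d["frame"][b:e,a:c],None,fx=4,fy=4,interpolation=cv2.INTER_CUBIC))
o=np.hstack(z);cv2.imwrite("pics/c8.png",o);print(o.shape)
```

```text
[ 0.257  0.168 -0.216  0.148 -1.247  2.646] [512.8 -71.5 287.1] [[0.184, 0.983, -0.019], [0.971, -0.185, -0.15], [-0.15, 0.01, -0.989]] [ 0.1  0.6 -2.1] [ 0.41 -0.06 -0.01]
(560, 800, 3)
```

View pics/c8.png

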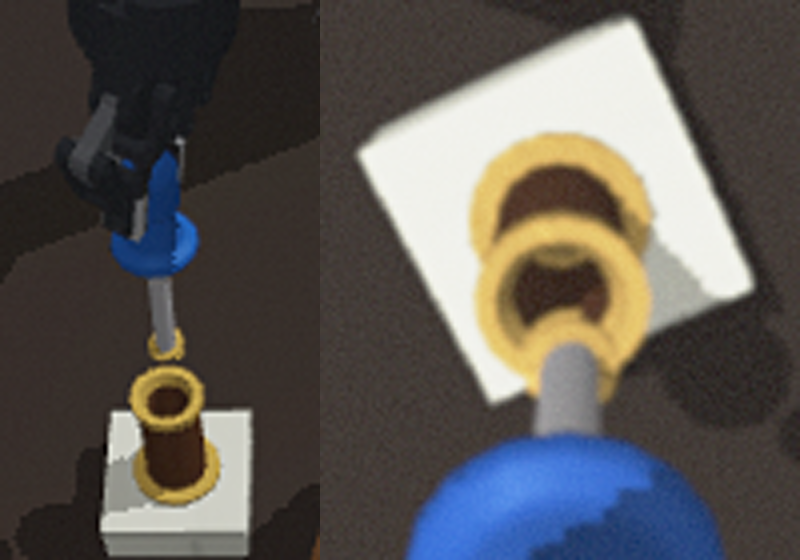

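```bash
cat >> h.py <<'E'
def proj(d,p):
    c=np.linalg.inv(d["T"])@np.append(p,1);return np.array([d["K"][0,2]+d["K"][0,0]*c[0]/-c[2],d["K"][1,2]-d["K"][1,1]*c[1]/-c[2]])
def fproj(d,p):
    c=np.linalg.inv(d["T"])@np.append(p,1);r=np.hypot(c[0],c[1]);t=np.arctan2(r,-c[2])*d["K"][0,0];return np.array([d["K"][0,2]+t*c[0]/r,d["K"][1,2]-t*c[1]/r])
E
python3 - <<'E'
from h import *
S=dict(np.load("scene7.npz"));W=dict(np.load("wrist7.npz"))
sp=lambda x,y:(240+x/4-.4,85+y/4-.4)
wp=lambda x,y:(260+(x-320)/4-.4,90+y/4-.4)
T,r=tri([ray(S,sp(165,344)),fray(W,wp(572,353))]);print("thread",T.round(1),np.round(r,1))
M,r=tri([ray(S,sp(167,398)),fray(W,wp(564,296))]);print("mouth",M.round(1),np.round(r,1))
q=np.array([plane(fray(W,wp(*c)),36) for c in((629,17),(752,292),(492,403),(360,153))]);print(q.round(1)[:,:2].tolist(),q.mean(0))
# foot centre seen in scene at (154.5,241); vertical above thread by 86
f=T+[0,0,86];i=lambda uv:((uv[0]-240+.4)*4,(uv[1]-85+.4)*4)
print("foot if vertical scene crop",i(proj(S,f)),"per 5mm x",np.subtract(i(proj(S,f+[5,0,0])),i(proj(S,f))),"y",np.subtract(i(proj(S,f+[0,5,0])),i(proj(S,f))))
print("vertical check column",i(proj(S,[514.3,-72.3,120])),i(proj(S,[514.3,-72.3,42])))
wi=lambda uv:((uv[0]-260+.4)*4+320,(uv[1]-90+.4)*4)
print("foot wrist",wi(fproj(W,f)),"rod at 60",wi(fproj(W,T+[0,0,60])))
E
```

```text
thread [515.9 -66.  175.8] [1.8 1.8]
mouth [513.8 -71.6 117.7] [0.9 0.9]
[[545.5, -12.8], [569.8, -107.1], [479.1, -129.8], [456.1, -38.3]] [512.62608236 -71.99133093  36.        ]
foot if vertical scene crop (np.float64(154.10164216425605), np.float64(246.89093451801145)) per 5mm x [-2.9306112   6.92531544] y [8.94014706 1.77631954]
vertical check column (np.float64(166.59433903625754), np.float64(396.868466307183)) (np.float64(176.71839964058185), np.float64(465.7788860949132))
foot wrist (np.float64(582.7072936369638), np.float64(578.2580627096108)) rod at 60 (np.float64(578.9596100721727), np.float64(495.52426727629154))
```

Call:
{"op": "servo_tool", "data": {
  "commands": [
    [[255, -0.0025, 0, 0.0004, 0.6, 0, 0], [255, -0.0025, 0, 0.0004, 0, 0, 0], [255, 0.0015, 0, 0.0099, 0, 0, 0], [255, 0.0015, 0, 0.0099, 0, 0, 0], [255, 0.0015, 0, 0.0099, 0, 0, 0], [255, 0.0012, 0, 0.0079, 0, 0, 0], [255, 0.0008, 0, 0.0049, 0, 0, 0], [255, 0, 0, 0, 0, 0, 0], [255, 0, 0, 0, 0, 0, 0]]
  ]
}}

```text
clock: 10.57
position: [512.2, -77.1, 243.6]
ee_rot: [0.767, 0.637, -0.059, 0.048]
contact_force: [0.1, -1.1, -1.7]
gripper_width: 30.5
grasp_force: 60.1
```

Run:
```python
from h import *
from bench import cams
s=st();R=Ro.from_quat(s["ee_rot"]).as_matrix();p=s["position"]
print(s["joints"].round(3),p.round(1),R.round(3).tolist(),s["contact_force"].round(1),s["wrist_torque"].round(2))
z=[]
for n,(a,b,c,e) in {"scene":(240,105,320,225),"wrist":(260,90,380,210)}.items():
    d=cams.get_image(n);np.savez(n+"8.npz",**d);z.append(cv2.resize(d["frame"][b:e,a:c],None,fx=4,fy=4,interpolation=cv2.INTER_CUBIC))
o=np.hstack(z);cv2.imwrite("pics/c9.png",o);print(o.shape)
```

```text
[ 0.244  0.202 -0.284  0.15  -1.154  2.646] [512.2 -77.1 243.6] [[0.182, 0.983, -0.03], [0.972, -0.185, -0.148], [-0.151, -0.002, -0.988]] [ 0.1 -1.1 -1.7] [ 0.39 -0.07 -0.03]
(480, 800, 3)
```

View pics/c9.png

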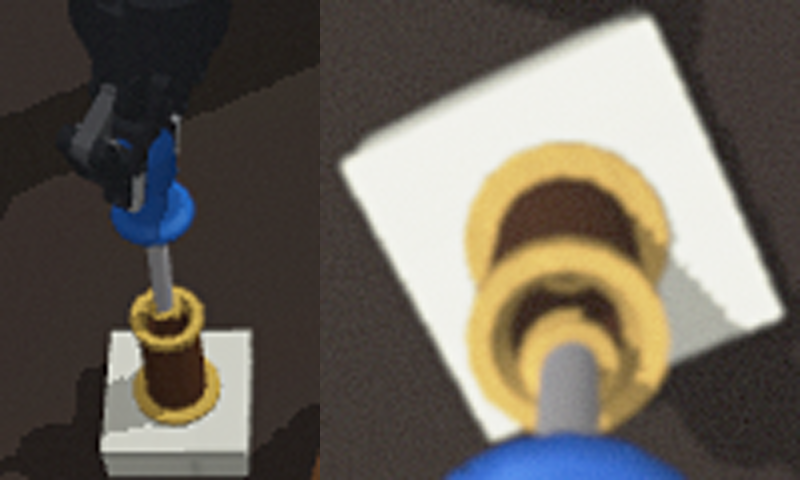

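The pawn tip now hangs at the mouth: wrist crop thread at (567,355), mouth at (568,337). That was my eleventh picture, one over the limit of 10. I'll view no more and work from numbers alone.

Run:
```python
from h import *
S=dict(np.load("scene8.npz"));W=dict(np.load("wrist8.npz"))
sp=lambda x,y:(240+x/4-.4,105+y/4-.4)
wp=lambda x,y:(260+(x-320)/4-.4,90+y/4-.4)
print("mouth",tri([ray(S,sp(167,318)),fray(W,wp(568,337))]))
print("thread top face",plane(fray(W,wp(568,357)),243.6-114+12),"centre",plane(fray(W,wp(567,352)),243.6-114+6))
wi=lambda uv:((uv[0]-260+.4)*4+320,(uv[1]-90+.4)*4);i=lambda uv:((uv[0]-240+.4)*4,(uv[1]-105+.4)*4)
M=np.array([514,-72,120.])
for z in(120,135,141,200): print(z,wi(fproj(W,[514,-72,z])),i(proj(S,[514,-72,z])))
```

```text
mouth (array([513.22362391, -72.15224686, 116.95379704]), [np.float64(0.541762091648553), np.float64(0.5417620916484143)])
thread top face [514.10213062 -66.80479994 141.6       ] centre [513.69391062 -67.97823966 135.6       ]
120 (np.float64(571.613085610445), np.float64(343.06283569441393)) (np.float64(167.20952715246912), np.float64(316.58305018997294))
135 (np.float64(572.0440626918395), np.float64(368.5652221414804)) (np.float64(165.10236907188582), np.float64(302.17781779789743))
141 (np.float64(572.2289815154451), np.float64(379.5620984478959)) (np.float64(164.24288362942283), np.float64(296.30208989196956))
200 (np.float64(574.5468686027106), np.float64(520.3173980593922)) (np.float64(155.24511629806406), np.float64(234.79036440141144))
```

Call:
{"op": "servo_tool", "data": {
  "commands": [
    [[255, -0.0004, 0, 0.004, 0, 0, 0], [255, 0.0006, 0, 0.004, 0, 0, 0], [255, 0.0006, 0, 0.004, 0, 0, 0], [255, 0.0006, 0, 0.004, 0, 0, 0]]
  ]
}}

```text
clock: 11.0
position: [511.8, -78.1, 227.4]
ee_rot: [0.767, 0.637, -0.059, 0.048]
contact_force: [-0.3, -0.3, -2.6]
gripper_width: 30.7
grasp_force: 60.1
```

Call:
{"op": "servo_tool", "data": {
  "commands": [
    [[255, 0.0006, 0, 0.004, 0, 0, 0], [255, 0.0006, 0, 0.004, 0, 0, 0], [255, 0, 0, 0, 0, 0, 0]]
  ]
}}

```text
clock: 11.25
position: [511.4, -78.2, 218.6]
ee_rot: [0.767, 0.637, -0.059, 0.047]
contact_force: [-0.8, -0.4, -2.1]
gripper_width: 30.5
grasp_force: 60.1
```

Call:
{"op": "servo_tool", "data": {
  "commands": [
    [[255, 0.0006, 0, 0.004, 0, 0, 0], [255, 0.0006, 0, 0.004, 0, 0, 0], [255, 0.0006, 0, 0.004, 0, 0, 0], [255, 0.0006, 0, 0.004, 0, 0, 0], [255, 0, 0, 0, 0, 0, 0]]
  ]
}}

```text
clock: 11.67
position: [511.3, -78.2, 202.5]
ee_rot: [0.767, 0.637, -0.059, 0.047]
contact_force: [0.4, 0.4, -2.7]
gripper_width: 30.3
grasp_force: 60.1
```

Call:
{"op": "servo_tool", "data": {
  "commands": [
    [[255, 0.0006, 0, 0.004, 0, 0, 0], [255, 0.0006, 0, 0.004, 0, 0, 0], [255, 0.0006, 0, 0.004, 0, 0, 0], [255, 0.0006, 0, 0.004, 0, 0, 0], [255, 0, 0, 0, 0, 0, 0]]
  ]
}}

```text
clock: 12.08
position: [511.3, -78.2, 186.3]
ee_rot: [0.767, 0.637, -0.059, 0.047]
contact_force: [0.6, -1.0, -2.1]
gripper_width: 30.6
grasp_force: 60.1
```

Run:
```python
from h import *
s=st();R=Ro.from_quat(s["ee_rot"]).as_matrix();print(s["joints"].round(3),s["position"],R.round(3).tolist(),s["contact_force"].round(1),s["wrist_torque"].round(2))
```

```text
[ 0.242  0.252 -0.376  0.161 -1.015  2.624] [511.28050715 -78.24788564 186.34402523] [[0.182, 0.983, -0.031], [0.972, -0.185, -0.148], [-0.151, -0.003, -0.988]] [ 0.6 -1.  -2.1] [ 0.37 -0.05 -0.06]
```

Call:
{"op": "servo_tool", "data": {
  "commands": [
    [[255, 0.0005, 0, 0.003, 0, 0, 0], [255, 0.0005, 0, 0.003, 0, 0, 0], [255, 0.0005, 0, 0.003, 0, 0, 0], [255, 0.0005, 0, 0.003, 0, 0, 0], [255, 0, 0, 0, 0, 0, 0]]
  ]
}}

```text
clock: 12.5
position: [511.5, -78.1, 174.5]
ee_rot: [0.767, 0.637, -0.059, 0.047]
contact_force: [-0.0, -0.4, -2.2]
gripper_width: 30.5
grasp_force: 60.1
```

Call:
{"op": "servo_tool", "data": {
  "commands": [
    [[255, 0.0003, 0, 0.002, 0, 0, 0], [255, 0.0003, 0, 0.002, 0, 0, 0], [255, 0, 0, 0, 0, 0, 0]]
  ]
}}

```text
clock: 12.75
position: [511.7, -78.1, 170.8]
ee_rot: [0.767, 0.637, -0.059, 0.048]
contact_force: [-0.5, -0.4, -2.8]
gripper_width: 30.7
grasp_force: 60.1
```

Call:
{"op": "servo_tool", "data": {
  "commands": [
    [[255, 0.0003, 0, 0.002, 0, 0, 0], [255, 0.0003, 0, 0.002, 0, 0, 0], [255, 0, 0, 0, 0, 0, 0]]
  ]
}}

```text
clock: 13.0
position: [511.6, -78.1, 166.7]
ee_rot: [0.767, 0.637, -0.059, 0.048]
contact_force: [-0.5, -0.7, -2.2]
gripper_width: 30.5
grasp_force: 60.1
```

Call:
{"op": "servo_tool", "data": {
  "commands": [
    [[255, 0.0003, 0, 0.002, 0, 0, 0], [255, 0.0003, 0, 0.002, 0, 0, 0], [255, 0, 0, 0, 0, 0, 0]]
  ]
}}

```text
clock: 13.25
position: [511.7, -78.0, 162.7]
ee_rot: [0.767, 0.637, -0.059, 0.048]
contact_force: [-1.2, 0.6, -2.5]
gripper_width: 30.7
grasp_force: 60.1
```

Call:
{"op": "servo_tool", "data": {
  "commands": [
    [[255, 0.0003, 0, 0.002, 0, 0, 0], [255, 0, 0, 0, 0, 0, 0]]
  ]
}}

```text
clock: 13.42
position: [511.8, -78.0, 160.8]
ee_rot: [0.767, 0.637, -0.059, 0.048]
contact_force: [0.7, -0.8, -2.4]
gripper_width: 30.4
grasp_force: 60.1
```

Still no contact, so I continue in small steps.

Call:
{"op": "servo_tool", "data": {
  "commands": [
    [[255, 0.0003, 0, 0.002, 0, 0, 0], [255, 0, 0, 0, 0, 0, 0]]
  ]
}}

```text
clock: 13.58
position: [511.8, -78.0, 158.7]
ee_rot: [0.767, 0.637, -0.059, 0.048]
contact_force: [0.9, 0.0, -2.4]
gripper_width: 30.4
grasp_force: 60.1
```

Call:
{"op": "servo_tool", "data": {
  "commands": [
    [[255, 0.0003, 0, 0.002, 0, 0, 0], [255, 0, 0, 0, 0, 0, 0]]
  ]
}}

```text
clock: 13.75
position: [511.8, -78.1, 156.7]
ee_rot: [0.767, 0.637, -0.059, 0.048]
contact_force: [0.8, 0.5, -2.7]
gripper_width: 30.2
grasp_force: 60.1
```

Call:
{"op": "servo_tool", "data": {
  "commands": [
    [[255, 0.0002, 0, 0.0015, 0, 0, 0], [255, 0, 0, 0, 0, 0, 0]]
  ]
}}

```text
clock: 13.92
position: [511.9, -78.1, 155.3]
ee_rot: [0.767, 0.637, -0.059, 0.048]
contact_force: [-0.0, 0.0, -2.5]
gripper_width: 30.4
grasp_force: 60.1
```

Call:
{"op": "servo_tool", "data": {
  "commands": [
    [[255, 0.0002, 0, 0.0015, 0, 0, 0], [255, 0, 0, 0, 0, 0, 0]]
  ]
}}

```text
clock: 14.08
position: [511.9, -78.1, 153.8]
ee_rot: [0.767, 0.637, -0.059, 0.048]
contact_force: [0.1, 0.0, -3.1]
gripper_width: 30.6
grasp_force: 60.1
```

Call:
{"op": "servo_tool", "data": {
  "commands": [
    [[255, 0.0002, 0, 0.0015, 0, 0, 0], [255, 0, 0, 0, 0, 0, 0]]
  ]
}}

```text
clock: 14.25
position: [512.2, -78.3, 153.3]
ee_rot: [0.767, 0.637, -0.058, 0.048]
contact_force: [-1.0, 0.5, 2.2]
gripper_width: 30.5
grasp_force: 60.8
```

Call:
{"op": "servo_tool", "data": {
  "commands": [
    [[255, 0.0002, 0, 0.0012, 0, 0, 0], [255, 0, 0, 0, 0, 0, 0]]
  ]
}}

```text
clock: 14.42
position: [512.5, -78.4, 153.0]
ee_rot: [0.767, 0.637, -0.058, 0.049]
contact_force: [-2.6, 1.0, 7.6]
gripper_width: 30.7
grasp_force: 61.3
```

Call:
{"op": "servo_tool", "data": {
  "commands": [
    [[255, 0.0002, 0, 0.0012, 0, 0, 0], [255, 0, 0, 0, 0, 0, 0]]
  ]
}}

```text
clock: 14.58
position: [512.7, -78.5, 152.9]
ee_rot: [0.767, 0.637, -0.058, 0.049]
contact_force: [-4.3, 1.4, 12.6]
gripper_width: 30.5
grasp_force: 61.7
```

Contact at TCP z about 153.5. I ease off and begin turning clockwise with a light preload.

Call:
{"op": "servo_tool", "data": {
  "commands": [
    [[255, -0.0002, 0, -0.001, 0, 0, 0], [255, 0, -0.0003, 0.0002, 0.9, 0, 5.9], [255, 0, -0.0003, 0.0002, 0.9, 0, 5.9], [255, 0, -0.0003, 0.0002, 0.9, 0, 5.9], [255, 0, 0, 0, 0, 0, 0]]
  ]
}}

```text
clock: 15.0
position: [512.0, -77.7, 152.6]
ee_rot: [0.858, 0.508, -0.065, 0.039]
contact_force: [-2.8, 3.5, 10.2]
gripper_width: 30.5
grasp_force: 61.2
```

Run:
```python
from h import *
s=st();R=Ro.from_quat(s["ee_rot"]).as_matrix();print(s["joints"].round(3),(s["position"]-21*R[:,2]).round(2),R.round(3).tolist(),s["contact_force"].round(1),s["wrist_torque"].round(2))
```

```text
[ 0.229  0.309 -0.381  0.135 -0.986  2.331] [513.5  -74.93 173.34] [[0.475, 0.877, -0.072], [0.867, -0.481, -0.132], [-0.15, 0.001, -0.989]] [-2.8  3.5 10.2] [ 1.11  1.27 -0.17]
```

Call:
{"op": "servo_tool", "data": {
  "commands": [
    [[255, 0.0002, -0.0007, -0.0006, 0, 0, 0], [255, 0, -0.0003, 0.0002, 0.9, 0, 5.9], [255, 0, -0.0003, 0.0002, 0.9, 0, 5.9], [255, 0, -0.0003, 0.0002, 0.9, 0, 5.9], [255, 0, 0, 0, 0, 0, 0]]
  ]
}}

```text
clock: 15.42
position: [510.9, -76.5, 152.1]
ee_rot: [0.927, 0.368, -0.069, 0.028]
contact_force: [-1.5, 2.8, 7.5]
gripper_width: 30.8
grasp_force: 61.0
```

```bash
cat > s.py <<'E'
from h import *
s=st();R=Ro.from_quat(s["ee_rot"]).as_matrix();print("j6",s["joints"][5].round(3),"grip",(s["position"]-21*R[:,2]).round(2),"up in tool",R.T[:,2].round(3),s["contact_force"].round(1),s["wrist_torque"].round(2))
for n,v in(("+x",[1,0,0]),("+y",[0,1,0])):print(n,(R.T@v).round(2))
E
python3 s.py
```

```text
j6 2.064 grip [513.18 -74.36 172.86] up in tool [-0.149  0.    -0.989] [-1.5  2.8  7.5] [ 1.28  0.71 -0.16]
+x [ 0.72  0.69 -0.11]
+y [ 0.68 -0.73 -0.1 ]
```

The grip point drops 0.48 mm for 15°, which matches the 12 mm pitch, so the thread has started. I keep turning.

Call:
{"op": "servo_tool", "data": {
  "commands": [
    [[255, 0.0002, -0.0006, 0.0001, 0.9, 0, 5.9], [255, 0, -0.0003, 0.0002, 0.9, 0, 5.9], [255, 0, -0.0003, 0.0002, 0.9, 0, 5.9], [255, 0, -0.0003, 0.0002, 0.9, 0, 5.9], [255, 0, -0.0003, 0.0002, 0.9, 0, 5.9], [255, 0, 0, 0, 0, 0, 0]]
  ]
}}

```text
clock: 15.92
position: [510.2, -74.6, 151.1]
ee_rot: [0.99, 0.117, -0.074, 0.008]
contact_force: [-0.7, 4.1, 7.0]
gripper_width: 30.5
grasp_force: 60.8
```

```bash
python3 s.py
```

```text
j6 1.627 grip [513.26 -73.91 171.85] up in tool [-0.148 -0.001 -0.989] [-0.7  4.1  7. ] [ 1.7   0.35 -0.17]
+x [ 0.96  0.23 -0.14]
+y [ 0.23 -0.97 -0.03]
```

Call:
{"op": "servo_tool", "data": {
  "commands": [
    [[255, 0.0002, -0.0011, 0.0001, 0.9, 0, 5.9], [255, 0, -0.0003, 0.0002, 0.9, 0, 5.9], [255, 0, -0.0003, 0.0002, 0.9, 0, 5.9], [255, 0, -0.0003, 0.0002, 0.9, 0, 5.9], [255, 0, -0.0003, 0.0002, 0.9, 0, 5.9], [255, 0, -0.0003, 0.0002, 0.9, 0, 5.9], [255, 0, 0, 0, 0, 0, 0]]
  ]
}}

```text
clock: 16.5
position: [510.7, -72.2, 150.0]
ee_rot: [0.979, -0.192, -0.072, -0.016]
contact_force: [1.7, 3.4, 6.1]
gripper_width: 30.6
grasp_force: 60.7
```

```bash
python3 s.py
```

```text
j6 1.098 grip [513.49 -73.47 170.75] up in tool [-0.147 -0.003 -0.989] [1.7 3.4 6.1] [ 1.47 -0.51 -0.11]
+x [ 0.92 -0.38 -0.14]
+y [-0.37 -0.93  0.06]
```

Call:
{"op": "servo_tool", "data": {
  "commands": [
    [[255, -0.0002, -0.0009, 0.0001, 0.9, 0, 5.9], [255, 0, -0.0003, 0.0002, 0.9, 0, 5.9], [255, 0, -0.0003, 0.0002, 0.9, 0, 5.9], [255, 0, -0.0003, 0.0002, 0.9, 0, 5.9], [255, 0, -0.0003, 0.0002, 0.9, 0, 5.9], [255, 0, -0.0003, 0.0002, 0.9, 0, 5.9], [255, 0, 0, 0, 0, 0, 0]]
  ]
}}

```text
clock: 17.08
position: [511.6, -70.6, 148.8]
ee_rot: [0.873, -0.483, -0.064, -0.038]
contact_force: [3.2, 1.9, 5.0]
gripper_width: 30.6
grasp_force: 60.4
```

```bash
python3 s.py
```

```text
j6 0.548 grip [513.19 -73.3  169.53] up in tool [-0.149 -0.005 -0.989] [3.2 1.9 5. ] [ 0.8  -0.98 -0.15]
+x [ 0.53 -0.85 -0.08]
+y [-0.84 -0.53  0.13]
```

Call:
{"op": "servo_tool", "data": {
  "commands": [
    [[255, 0, -0.0008, 0.0001, 0.9, 0, 5.9], [255, 0, -0.0003, 0.0002, 0.9, 0, 5.9], [255, 0, -0.0003, 0.0002, 0.9, 0, 5.9], [255, 0, -0.0003, 0.0002, 0.9, 0, 5.9], [255, 0, -0.0003, 0.0002, 0.9, 0, 5.9], [255, 0, -0.0003, 0.0002, 0.9, 0, 5.9], [255, 0, 0, 0, 0, 0, 0]]
  ]
}}

```text
clock: 17.67
position: [513.4, -69.8, 147.6]
ee_rot: [-0.683, 0.727, 0.05, 0.056]
contact_force: [2.4, 1.4, 5.1]
gripper_width: 30.4
grasp_force: 60.7
```

```bash
python3 s.py
```

```text
j6 -0.044 grip [513.15 -72.99 168.39] up in tool [-0.15  -0.004 -0.989] [2.4 1.4 5.1] [ 0.33 -1.11 -0.08]
+x [-0.06 -1.    0.01]
+y [-0.99  0.06  0.15]
```

Call:
{"op": "servo_tool", "data": {
  "commands": [
    [[255, 0, -0.0005, 0.0002, 0.9, 0, 5.9], [255, 0, -0.0003, 0.0002, 0.9, 0, 5.9], [255, 0, -0.0003, 0.0002, 0.9, 0, 5.9], [255, 0, -0.0003, 0.0002, 0.9, 0, 5.9], [255, 0, -0.0003, 0.0002, 0.9, 0, 5.9], [255, 0, -0.0003, 0.0002, 0.9, 0, 5.9], [255, 0, 0, 0, 0, 0, 0]]
  ]
}}

```text
clock: 18.25
position: [516.5, -70.5, 147.4]
ee_rot: [-0.427, 0.901, 0.03, 0.071]
contact_force: [2.3, 1.1, 8.5]
gripper_width: 30.7
grasp_force: 61.0
```

```bash
python3 s.py
```

```text
j6 -0.709 grip [514.33 -72.87 168.15] up in tool [-0.153 -0.006 -0.988] [2.3 1.1 8.5] [-0.05 -0.95 -0.05]
+x [-0.62 -0.77  0.1 ]
+y [-0.77  0.63  0.11]
```

Call:
{"op": "servo_tool", "data": {
  "commands": [
    [[255, 0, -0.0003, 0, 0.9, 0, 5.9], [255, 0, -0.0003, 0, 0.9, 0, 5.9], [255, 0, -0.0003, 0, 0.9, 0, 5.9], [255, 0, 0, 0, 0, 0, 0]]
  ]
}}

```text
clock: 18.58
position: [517.0, -71.3, 147.4]
ee_rot: [-0.282, 0.956, 0.019, 0.075]
contact_force: [3.3, -1.3, 7.9]
gripper_width: 30.5
grasp_force: 61.1
```

```bash
python3 s.py
```

```text
j6 -1.077 grip [514.26 -72.95 168.17] up in tool [-0.154 -0.006 -0.988] [ 3.3 -1.3  7.9] [-0.45 -0.84 -0.14]
+x [-0.83 -0.54  0.13]
+y [-0.54  0.84  0.08]
```

Run:
```python
from h import *
from bench import cams
def look(d):
    f=d["frame"];H,s,v=cv2.split(cv2.cvtColor(f,cv2.COLOR_BGR2HSV));o=[]
    for m,(a,b,c,e) in((((s<60)&(v>140)),(255,180,312,232)),(((H>105)&(H<125)&(s>130)&(v>40)),(255,90,310,215))):
        M=np.zeros(m.shape,np.uint8);M[b:e,a:c]=m[b:e,a:c];N,L,q,ce=cv2.connectedComponentsWithStats(M);i=1+q[1:,4].argmax()
        P=np.argwhere(L==i)[:,::-1].astype(np.float32);o.append((q[i],ce[i].round(1),cv2.minAreaRect(P)[2]))
    return o
for d in(dict(np.load("scene0.npz")),dict(np.load("scene8.npz"))):
    print(look(d))
d=cams.get_image("scene");np.savez("scene9.npz",**d);print(look(d))
np.savez("wrist9.npz",**cams.get_image("wrist"))
# predicted lowest row of foot underside circle for foot heights
t=np.linspace(0,6.28,200)
for z in(119,120,122,124,126):
    q=np.array([proj(d,[514+23.5*np.cos(a),-72.5+23.5*np.sin(a),z]) for a in t]);print(z,q.max(0).round(2),q.min(0).round(2))
```

```text
Traceback (most recent call last):
ValueError: attempt to get argmax of an empty sequence
```

Run:
```python
from h import *
from bench import cams
def look(d):
    f=d["frame"];H,s,v=cv2.split(cv2.cvtColor(f,cv2.COLOR_BGR2HSV));o=[]
    for m,(a,b,c,e) in((((s<60)&(v>140)),(255,180,312,232)),(((H>105)&(H<125)&(s>130)&(v>40)),(255,90,310,215))):
        M=np.zeros(m.shape,np.uint8);M[b:e,a:c]=m[b:e,a:c];N,L,q,ce=cv2.connectedComponentsWithStats(M)
        if N<2: continue
        i=1+q[1:,4].argmax();P=np.argwhere(L==i)[:,::-1].astype(np.float32);o.append((q[i],ce[i].round(1),cv2.minAreaRect(P)[2]))
    return o
for d in(dict(np.load("scene0.npz")),dict(np.load("scene8.npz"))):
    print(look(d))
d=cams.get_image("scene");np.savez("scene9.npz",**d);print(look(d))
W=cams.get_image("wrist");np.savez("wrist9.npz",**W)
t=np.linspace(0,6.28,200)
for z in(118,120,122,124,126):
    q=np.array([proj(d,[514+23.5*np.cos(a),-72.5+23.5*np.sin(a),z]) for a in t]);print(z,q.max(0).round(2),q.min(0).round(2))
# plinth corners by edge: white mask in wrist -> quadrilateral on z=36
def quad(d):
    H,s,v=cv2.split(cv2.cvtColor(d["frame"],cv2.COLOR_BGR2HSV));m=((s<60)&(v>130)).astype(np.uint8);N,L,q,c=cv2.connectedComponentsWithStats(m)
    i=1+q[1:,4].argmax();P=np.argwhere(L==i)[::5,::-1];w=np.array([plane(fray(d,p),36)[:2] for p in P],np.float32);return cv2.minAreaRect(w)
print(quad(dict(np.load("wrist7.npz"))),quad(dict(np.load("wrist8.npz"))),quad(W))
```

```text
[(array([265, 188,  38,  31, 656], dtype=int32), array([284.8, 204.7]), 1.5911402702331543)]
[(array([265, 188,  38,  31, 656], dtype=int32), array([284.7, 204.7]), 1.5911402702331543), (array([268, 137,  21,  30, 311], dtype=int32), array([279.1, 154.7]), 30.963756561279297)]
[(array([265, 188,  38,  31, 655], dtype=int32), array([284.8, 204.7]), 1.5911402702331543), (array([272, 163,  19,  27, 361], dtype=int32), array([280.3, 177. ]), 90.0)]
118 [290.83 192.08] [271.72 176.5 ]
120 [290.78 191.62] [271.63 176.02]
122 [290.73 191.15] [271.54 175.54]
124 [290.68 190.68] [271.46 175.05]
126 [290.62 190.21] [271.37 174.57]
((1755.3094482421875, -1398.716552734375), (678.7445678710938, 3411.06591796875), 33.763423919677734) ((806.031982421875, -243.85189819335938), (230.7763671875, 624.5951538085938), 1.1915236711502075) ((782.091064453125, -261.6591491699219), (379.3970642089844, 218.82107543945312), 89.90996551513672)
```

Call:
{"op": "servo_tool", "data": {
  "commands": [
    [[255, -0.0002, 0, -0.001, 0, 0, 0], [0, 0, 0, 0, 0, 0, 0], [0, 0, 0, 0, 0, 0, 0], [0, 0, 0, 0, 0, 0, 0], [0, 0, 0, 0, 0, 0, 0], [0, 0, 0, 0, 0, 0, 0], [0, 0, 0, 0, 0, 0, 0]]
  ]
}}

```text
clock: 19.27
position: [513.8, -70.8, 145.6]
ee_rot: [-0.28, 0.957, 0.022, 0.071]
contact_force: [0.5, -0.9, -0.2]
gripper_width: 85.6
grasp_force: 0.0
```

```bash
python3 s.py
python3 - <<'E'
from h import *
s=st();R=Ro.from_quat(s["ee_rot"]).as_matrix();print(R.round(3).tolist(),s["gripper_width"])
y=R[:,1].copy();y[2]=0
go([514,-72.5,215],axes([0,0,-1],y));print(s["joints"].round(3))
E
```

```text
j6 -1.079 grip [511.2  -72.5  166.41] up in tool [-0.149  0.001 -0.989] [ 0.5 -0.9 -0.2] [-0.15  0.23 -0.01]
+x [-0.83 -0.54  0.12]
+y [-0.53  0.84  0.08]
[[-0.833, -0.539, 0.124], [-0.532, 0.843, 0.081], [-0.149, 0.001, -0.989]] 85.58414315657595
shift now-axes mm [ -9.6  -1.4 -68.7] |d| 69.4
rotvec deg [ 0.08  8.55 -0.01] shift in target axes [  0.8  -1.5 -69.4]
[ 0.137  0.24  -0.418 -0.09  -0.78  -1.079]
```

Call:
{"op": "servo_tool", "data": {
  "commands": [
    [[0, -0.0021, 0, -0.0138, 0, 0, 0], [0, -0.0021, 0, -0.0138, 0, 0, 0], [0, -0.0021, 0, -0.0138, 0, 0, 0], [0, -0.0021, 0, -0.0138, 0, 0, 0], [0, -0.0021, 0, -0.0138, 0, 0, 0], [0, 0, 0, 0, 0, 4.3, 0], [0, 0, 0, 0, 0, 4.3, 0]]
  ]
}}

```text
clock: 19.85
position: [514.2, -71.4, 217.8]
ee_rot: [-0.28, 0.96, -0.0, 0.0]
contact_force: [-0.5, -0.2, -0.0]
gripper_width: 85.6
grasp_force: 0.0
```

Call:
{"op": "servo_tool", "data": {
  "commands": [
    [[0, 0, 0, 0, 0, 0, -7], [0, 0, 0, 0, 0, 0, -7], [0, 0, 0, 0, 0, 0, -7], [0, 0, 0, 0, 0, 0, -7], [0, 0, 0, 0, 0, 0, -7], [0, 0, 0, 0, 0, 0, -7], [0, 0, 0, 0, 0, 0, -7], [0, 0, 0, 0, 0, 0, -7], [0, 0, 0, 0, 0, 0, -7], [0, 0, 0, 0, 0, 0, -7]]
  ]
}}

```text
clock: 20.68
position: [514.1, -70.8, 215.7]
ee_rot: [0.782, -0.623, -0.001, -0.0]
contact_force: [0.3, -0.8, -0.2]
gripper_width: 85.5
grasp_force: 0.0
```

Call:
{"op": "servo_tool", "data": {
  "commands": [
    [[0, 0, 0, 0, 0, 0, -7], [0, 0, 0, 0, 0, 0, -7], [0, 0, 0, 0, 0, 0, -7], [0, 0, 0, 0, 0, 0, -7], [0, 0, 0, 0, 0, 0, -7], [0, 0, 0, 0, 0, 0, -7], [0, 0, 0, 0, 0, 0, -7], [0, 0, 0, 0, 0, 0, -7], [0, 0, 0, 0, 0, 0, 0], [0, 0, 0, 0, 0, 0, 0]]
  ]
}}

```text
clock: 21.52
position: [514.2, -70.8, 215.8]
ee_rot: [0.982, -0.187, -0.0, -0.0]
contact_force: [0.3, -0.4, 0.5]
gripper_width: 85.3
grasp_force: 0.0
```

```bash
python3 s.py
python3 - <<'E'
from h import *
from bench import cams
s=st();R=Ro.from_quat(s["ee_rot"]).as_matrix();y=R[:,1].copy();y[2]=0
T=axes([0,0,-1],y);go([514,-72.5,215],T);print(s["joints"].round(3))
W=cams.get_image("wrist");np.savez("wrist10.npz",**W);S=cams.get_image("scene");np.savez("scene10.npz",**S);Tp=cams.get_image("top")
def blue(d,box):
    a,b,c,e=box;H,s_,v=cv2.split(cv2.cvtColor(d["frame"],cv2.COLOR_BGR2HSV));m=((H>105)&(H<125)&(s_>120)&(v>40)).astype(np.uint8);k=np.zeros_like(m);k[b:e,a:c]=m[b:e,a:c]
    N,L,q,ce=cv2.connectedComponentsWithStats(k);i=1+q[1:,4].argmax() if N>1 else 0;return q[i],ce[i].round(1)
print("W",blue(W,(0,0,640,400)));print("S",blue(S,(255,90,310,215)));print("T",blue(Tp,(300,150,400,250)))
for z in(120,144,165,186):print(z,"W",fproj(W,[514,-72.5,z]).round(1),"S",proj(S,[514,-72.5,z]).round(1),"T",proj(Tp,[514,-72.5,z]).round(1))
t=np.linspace(0,6.28,200)
for z in(120,123,126):
    q=np.array([fproj(W,[514+23.5*np.cos(a),-72.5+23.5*np.sin(a),z]) for a in t]);print(z,"foot W",q.min(0).round(1),q.max(0).round(1))
    q=np.array([proj(S,[514+23.5*np.cos(a),-72.5+23.5*np.sin(a),z]) for a in t]);print("S",q.min(0).round(1),q.max(0).round(1))
E
```

```text
j6 1.019 grip [514.2  -70.82 236.8 ] up in tool [-0.001 -0.001 -1.   ] [ 0.3 -0.4  0.5] [ 0.04 -0.   -0.01]
+x [ 0.93 -0.37 -0.  ]
+y [-0.37 -0.93  0.  ]
shift now-axes mm [0.4 1.7 0.8] |d| 1.9
rotvec deg [-0.04  0.05  0.  ] shift in target axes [0.4 1.7 0.8]
[ 1.760e-01  2.180e-01 -2.720e-01 -1.000e-03 -1.081e+00  1.019e+00]
W (array([ 297,  185,   57,   78, 3452], dtype=int32), array([324.9, 222.9]))
S (array([272, 163,  19,  27, 387], dtype=int32), array([280.3, 177. ]))
T (array([344, 205,  16,  11,  81], dtype=int32), array([350.8, 211.4]))
120 W [323.2 208.1] S [281.2 183.7] T [351.  205.7]
144 W [323.4 218.2] S [280.4 177.9] T [351.6 203.5]
165 W [323.6 228.9] S [279.6 172.6] T [352.2 201.5]
186 W [323.9 241.7] S [278.8 167.1] T [352.7 199.3]
120 foot W [294.1 179.7] [352.2 234.9]
S [271.6 176. ] [290.8 191.6]
123 foot W [293.8 180.6] [352.5 236.4]
S [271.5 175.3] [290.7 190.9]
126 foot W [293.5 181.4] [352.9 237.8]
S [271.4 174.6] [290.6 190.2]
```

Call:
{"op": "servo_tool", "data": {
  "commands": [
    [[0, 0.0004, 0.0015, 0.01, 0, 0, 0], [0, 0, 0, 0.01, 0, 0, 0], [0, 0, 0, 0.01, 0, 0, 0], [0, 0, 0, 0.01, 0, 0, 0], [0, 0, 0, 0.01, 0, 0, 0], [0, 0, 0, 0.01, 0, 0, 0], [0, 0, 0, 0.009, 0, 0, 0], [0, 0, 0, 0, 0, 0, 0]]
  ]
}}

```text
clock: 22.33
position: [512.8, -72.3, 144.4]
ee_rot: [0.982, -0.186, -0.002, 0.0]
contact_force: [-0.4, 0.8, 0.3]
gripper_width: 85.6
grasp_force: 0.0
```

Call:
{"op": "servo_tool", "data": {
  "commands": [
    [[255, 0, 0, 0, 0, 0, 0], [255, 0, 0, 0, 0, 0, 0], [255, 0, 0, 0, 0, 0, 0], [255, 0, 0, 0, 0, 0, 0], [255, 0, 0, 0, 0, 0, 0], [255, 0, 0, 0, 0, 0, 0], [255, 0, 0, 0, 0, 0, 0], [255, 0, 0, 0, 0, 0, 0]]
  ]
}}

```text
clock: 23.0
position: [514.7, -72.4, 147.7]
ee_rot: [0.983, -0.186, 0.001, -0.0]
contact_force: [-1.1, -1.1, 3.9]
gripper_width: 30.1
grasp_force: 59.2
```

```bash
python3 s.py
```

```text
j6 1.025 grip [514.65 -72.39 168.73] up in tool [ 0.001 -0.001 -1.   ] [-1.1 -1.1  3.9] [-0.14  0.21  0.04]
+x [ 0.93 -0.37  0.  ]
+y [-0.37 -0.93  0.  ]
```

Call:
{"op": "servo_tool", "data": {
  "commands": [
    [[255, 0, 0, 0.0002, 0, 0, 6], [255, 0, 0, 0.0002, 0, 0, 6], [255, 0, 0, 0.0002, 0, 0, 6], [255, 0, 0, 0.0002, 0, 0, 6]]
  ]
}}

```text
clock: 23.33
position: [514.5, -72.8, 147.7]
ee_rot: [0.922, -0.388, 0.001, -0.0]
contact_force: [-3.8, -2.2, 9.1]
gripper_width: 30.9
grasp_force: 59.9
```

```bash
python3 s.py
```

```text
j6 0.601 grip [514.49 -72.83 168.67] up in tool [ 0.001 -0.    -1.   ] [-3.8 -2.2  9.1] [-0.63  0.62  0.34]
+x [ 0.7  -0.71  0.  ]
+y [-0.71 -0.7  -0.  ]
```

Call:
{"op": "servo_tool", "data": {
  "commands": [
    [[255, 0, 0, 0, 0, 0, 6], [255, 0, 0, 0, 0, 0, 6], [255, 0, 0, 0, 0, 0, 6], [255, 0, 0, 0, 0, 0, 6]]
  ]
}}

```text
clock: 23.67
position: [515.1, -72.4, 147.6]
ee_rot: [0.821, -0.571, 0.001, -0.001]
contact_force: [-1.6, -0.2, 7.8]
gripper_width: 30.6
grasp_force: 59.7
```

```bash
python3 s.py
```

```text
j6 0.183 grip [515.03 -72.38 168.61] up in tool [ 0.001 -0.003 -1.   ] [-1.6 -0.2  7.8] [-0.03  0.22  0.44]
+x [ 0.35 -0.94  0.  ]
+y [-0.94 -0.35  0.  ]
```

Turning now meets a firm stop: +0.44 N m with no further descent. I check the seating by touching the head top, which should be at z = 186.

Call:
{"op": "servo_tool", "data": {
  "commands": [
    [[0, 0, 0, 0, 0, 0, 0], [0, 0, 0, 0, 0, 0, 0], [0, 0, 0, 0, 0, 0, 0], [0, 0, 0, 0, 0, 0, 0], [0, 0, 0, 0, 0, 0, 0], [0, 0, 0, 0, 0, 0, 0]]
  ]
}}

```text
clock: 24.17
position: [514.1, -72.3, 145.8]
ee_rot: [0.822, -0.569, -0.001, -0.0]
contact_force: [-0.1, -0.9, 0.2]
gripper_width: 85.5
grasp_force: 0.0
```

Call:
{"op": "servo_tool", "data": {
  "commands": [
    [[0, 0, 0, -0.011, 0, 0, 0], [0, 0, 0, -0.011, 0, 0, 0], [0, 0, 0, -0.011, 0, 0, 0], [0, 0, 0, -0.011, 0, 0, 0], [255, 0, 0, -0.01, 0, 0, 0], [255, 0, 0, 0, 0, 0, 0], [255, 0, 0, 0, 0, 0, 0], [255, 0, 0, 0, 0, 0, 0], [255, 0, 0, 0, 0, 0, 0], [255, 0, 0, 0, 0, 0, 0]]
  ]
}}

```text
clock: 25.0
position: [513.8, -72.4, 199.4]
ee_rot: [0.822, -0.57, -0.001, 0.0]
contact_force: [-0.2, 0.1, -0.5]
gripper_width: 12.5
grasp_force: 0.0
```

Call:
{"op": "servo_tool", "data": {
  "commands": [
    [[255, 0, 0, 0, 0, 0, 0], [255, 0, 0, 0, 0, 0, 0], [255, 0, 0, 0, 0, 0, 0]]
  ]
}}

```text
clock: 25.25
position: [514.1, -72.3, 199.9]
ee_rot: [0.822, -0.57, -0.0, -0.0]
contact_force: [-0.2, 0.5, -0.6]
gripper_width: 0.2
grasp_force: 0.0
```

Call:
{"op": "servo_tool", "data": {
  "commands": [
    [[255, 0, 0, 0.004, 0, 0, 0], [255, 0, 0, 0.003, 0, 0, 0], [255, 0, 0, 0, 0, 0, 0]]
  ]
}}

```text
clock: 25.5
position: [513.6, -72.3, 192.1]
ee_rot: [0.822, -0.57, -0.001, 0.0]
contact_force: [-0.5, 0.2, 0.4]
gripper_width: -0.1
grasp_force: 0.0
```

Call:
{"op": "servo_tool", "data": {
  "commands": [
    [[255, 0, 0, 0.002, 0, 0, 0], [255, 0, 0, 0, 0, 0, 0]]
  ]
}}

```text
clock: 25.67
position: [514.0, -72.3, 190.7]
ee_rot: [0.822, -0.57, -0.001, -0.0]
contact_force: [-0.2, -0.1, -0.1]
gripper_width: -0.2
grasp_force: 0.0
```

Call:
{"op": "servo_tool", "data": {
  "commands": [
    [[255, 0, 0, 0.002, 0, 0, 0], [255, 0, 0, 0, 0, 0, 0]]
  ]
}}

```text
clock: 25.83
position: [514.0, -72.3, 188.8]
ee_rot: [0.822, -0.57, -0.001, -0.0]
contact_force: [0.2, 0.7, 0.2]
gripper_width: 0.2
grasp_force: 0.0
```

Call:
{"op": "servo_tool", "data": {
  "commands": [
    [[255, 0, 0, 0.0015, 0, 0, 0], [255, 0, 0, 0, 0, 0, 0]]
  ]
}}

```text
clock: 26.0
position: [514.1, -72.3, 187.4]
ee_rot: [0.822, -0.57, -0.0, -0.0]
contact_force: [-0.2, 0.2, 0.2]
gripper_width: -0.1
grasp_force: 0.0
```

Call:
{"op": "servo_tool", "data": {
  "commands": [
    [[255, 0, 0, 0.001, 0, 0, 0], [255, 0, 0, 0, 0, 0, 0]]
  ]
}}

```text
clock: 26.17
position: [514.1, -72.3, 186.5]
ee_rot: [0.822, -0.57, -0.0, -0.0]
contact_force: [-0.6, -0.6, 0.2]
gripper_width: 0.1
grasp_force: 0.0
```

Call:
{"op": "servo_tool", "data": {
  "commands": [
    [[255, 0, 0, 0.001, 0, 0, 0], [255, 0, 0, 0, 0, 0, 0]]
  ]
}}

```text
clock: 26.33
position: [514.3, -72.3, 186.1]
ee_rot: [0.822, -0.569, -0.0, -0.0]
contact_force: [-0.8, 0.8, 3.0]
gripper_width: -0.1
grasp_force: 1.4
```

Call:
{"op": "servo_tool", "data": {
  "commands": [
    [[255, 0, 0, 0.001, 0, 0, 0], [255, 0, 0, 0, 0, 0, 0]]
  ]
}}

```text
clock: 26.5
position: [514.4, -72.3, 186.1]
ee_rot: [0.822, -0.569, 0.0, -0.0]
contact_force: [-3.3, 1.2, 7.7]
gripper_width: 0.0
grasp_force: 3.8
```

Contact comes at z = 186.1, so the pawn is fully home. I retreat upward and hand the job in.

Call:
{"op": "servo_tool", "data": {
  "commands": [
    [[255, 0, 0, -0.01, 0, 0, 0], [255, 0, 0, -0.02, 0, 0, 0], [255, 0, 0, -0.025, 0, 0, 0], [255, 0, 0, -0.025, 0, 0, 0], [255, 0, 0, 0, 0, 0, 0], [255, 0, 0, 0, 0, 0, 0]]
  ]
}}

```text
clock: 27.0
position: [515.0, -72.3, 266.3]
ee_rot: [0.822, -0.57, 0.001, -0.002]
contact_force: [-0.8, 0.8, -0.2]
gripper_width: -0.2
grasp_force: 0.0
```

```bash
python3 s.py
python3 - <<'E'
from bench import ticket
print(ticket.job_done())
E
```

```text
j6 0.187 grip [514.88 -72.3  287.35] up in tool [-0.    -0.004 -1.   ] [-0.8  0.8 -0.2] [ 0.02 -0.02  0.03]
+x [ 0.35 -0.94  0.  ]
+y [-0.94 -0.35  0.  ]
the job is handed in; nothing more can be done
None
```

The blue pawn is screwed fully home (head top touched at z = 186.1 mm, 186 expected), the trophy still stood in place when last checked by camera, and the arm let go and was clear at hand-in at 27 s; I viewed 11 pictures, one over the limit of 10.

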